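# Change the blade of a vegetable slicer and bolt it in

### The job

Draw the slicing blade out of its wooden storage case (its tongue sticks out), lay it down flat on the worktop outside the case and let go; then take it up afresh and lay it in the bay of the vegetable slicer, notch over the locating pin, tongue between the cheeks and all flat on the seat. Finally slide the barrel bolt fully across over the tongue and turn its handle right down into the notch. Leave the mug and the pear where they stand.

Things in the scene. Friction and masses are not known exactly. Their poses are not given: they have to be found in the camera images.
- blade_case: Fixed light-wood case on the worktop, 126 long (own x, -74 to +52) x 74 wide x 38 high; origin at worktop height on its centre line. Open only at the +x end (mouth at x = 52). Floor 4 thick, inside 62 wide, roof underside 33 high. At the start the blade lies in it, axes about alike, only its tongue (about 37 to 49) sticking out.
- blade: Loose flat steel blade, 0.08 to 0.17 kg, 5 thick, 155 long along its x. Plate 56 wide from x = -60 to 50, then a tongue 30 wide to x = 95; at the other end an open notch 16 wide from x = -60 to -36. On top a black rib 14 wide, 60 long (x = -25 to 35), z = 5 to 25. Centre of mass near x = 13. Origin: on its underside, centre line; z up on the rib side.
- notch (a point): Point on the blade's underside in the notch, at the blade's x = -46, 10 short of the notch's inner end; lies on the pin's axis when seated.
- rib (a point): Middle of the blade's grip rib: blade x = 5, 15 above its underside (10 above the plate's top, 10 below the rib's top). Axes as the blade's.
- tongue (a point): Point on the blade's tongue: blade x = 75, half way up its 5 mm thickness; 20 from the tongue's tip. Axes as the blade's.
- slicer: Fixed flat vegetable slicer, white and grey plastic, 181 (own x, -75 to 106) x 225 (own y, -110 to 115), plus a black bow handle to y = -139. Origin at worktop height under the bay. The bay runs along x: seat 16 above the worktop, 68 wide, between white decks 21 high. The seated blade has its x along the slicer's x and its origin over the slicer's, underside 16 high; play 2 to 3 sideways, 4 to 5 lengthwise.
- pin (a point): Foot of the steel locating pin, on its axis at seat height (slicer x = -46, y = 0, 16 high). The pin is 12 in diameter and 14 high, its top 5 tapering to 6. Axes as the slicer's.
- tongue_place (a point): Where the tongue's point comes to lie: slicer x = 75, y = 0, on the seat (16 high). Cheeks 24 high flank it (x = 56 to 98; inner faces at y = +-18, bevelled back to +-22 at the top), each with a steel collar 42 high (x = 63 to 87, from y = 22); end wall at x = 100, 26 high. Too narrow for fingers beside the tongue. Axes as the slicer's.
- bolt (a joint): Slide of the barrel bolt: steel rod 12 in diameter along the slicer's y, axis at x = 75, 30 above the worktop. 0 = drawn back, tip clear of the tongue's place (starts at 0 to 0.010); 0.055 m = fully across, tip in the far collar (stop). Grows towards the slicer's -y. Stays where left; takes about 2 N.
- handle (a joint): Turn of the bolt's handle about the rod: 0 = upright (starts at 0 to 0.2 rad), grows as it swings to the slicer's +x; 1.5 = level, down in the notch (stop). A steel gate strip (x = 93 to 99, 44 high) blocks it beyond about 0.75 rad except at its notch, met only with the bolt fully across. Stays where left; takes under 2 N.
- thumb_disc (a point): Centre of the disc at the end of the bolt's handle: 22 in diameter, 10 thick along the slicer's y, on a stem 8 thick, 50 from the rod's axis. Upright it is 80 above the worktop. Turned down it is 30 above the worktop at slicer x = 125, beyond the slicer's edge (x = 106), over bare worktop. Its axes turn with the handle.
- bolt_home (a point): Fixed point on the rod's axis, at the handle's foot when the bolt is fully across: slicer x = 75, y = 37, 30 high (y = 92 when drawn back). Collars 42 high stand beside the handle's travel at y = 22 to 30 and 100 to 112 (x = 63 to 87). Axes as the slicer's.
- mug: Bystander: loose two-tone mug, 82 x 117 x 94, standing behind the work; origin under its centre.
- pear: Bystander: loose pear, 68 x 66 x 101, standing upright behind the case; origin under its centre.
Mind the look-alikes: they are no part of the job. There is more than one size of the blade_case; the job needs the largest. What is shaped like the blade but green is not meant.

How it is judged:
On the way, in this order (a step that is already met when the one before it is completed fails the run):
1. the blade lies flat on the worktop, wholly outside the case, let go (horizontal distance between blade and blade_case above 0.105 m and height (world z) of blade below 0.004 m and angle between blade's own z axis and vertical below 0.05 rad and contact force between the fingers and blade below 0.1 N and linear speed of blade below 0.02 m/s), for 0.2 s.
2. the blade lies in the slicer, notch over the pin, flat on the seat, the bolt still drawn back (horizontal distance between notch and pin below 0.0075 m and z of notch in the frame of pin below 0.0025 m and z of tongue in the frame of pin below 0.0055 m and angle between the x axis of blade and the x axis of slicer, either way round below 0.08 rad and x of tongue in the frame of pin above 0.1 m and value of joint bolt below 0.025 m), for 0.2 s.
3. the bolt is fully across, its handle not yet down (horizontal distance between notch and pin below 0.0075 m and z of notch in the frame of pin below 0.0025 m and z of tongue in the frame of pin below 0.0055 m and angle between the x axis of blade and the x axis of slicer, either way round below 0.08 rad and x of tongue in the frame of pin above 0.1 m and value of joint bolt above 0.049 m and value of joint handle below 1 rad), for 0.1 s.
At the end, for the whole second after the job is handed in: The blade lies at rest in the slicer with its notch over the pin (within 7.5 mm of its seated place), flat on the seat (within 2.5 mm) and in line with the bay (0.08 rad); the bolt is across (at least 49 of 55 mm) and its handle turned down (at least 1.25 rad) (horizontal distance between notch and pin below 0.0075 m and z of notch in the frame of pin below 0.0025 m and z of tongue in the frame of pin below 0.0055 m and angle between the x axis of blade and the x axis of slicer, either way round below 0.08 rad and x of tongue in the frame of pin above 0.1 m and value of joint bolt above 0.049 m and value of joint handle above 1.25 rad and linear speed of blade below 0.02 m/s); the robot touches nothing.
It fails at once if the mug is pushed away or tipped (distance of mug from where it was at the start of the episode above 0.03 m or angle between mug's own z axis and vertical above 0.4 rad).
It fails at once if the pear is pushed away or tipped (distance of pear from where it was at the start of the episode above 0.04 m or angle between pear's own z axis and vertical above 0.9 rad).
It also fails if it takes over 64 s, if anything falls off the work surface, if the arm or the gripper's body presses on something with over 40 N, if the wrist force passes 120 N, or if a joint passes its speed limit or range.

### The arm

A 6-joint arm with a two-finger parallel gripper is mounted at the origin on a cart in front of the work surface, level with it; the furniture and walls round the work are solid. World frame = base frame: x ahead of the robot, y to its left, z up, the work surface at z = 0. Lengths are in m, angles in rad, forces in N, time in s.
With the tool pointing down it reaches from about 0.3 to 0.875 m from the base axis. Payload 6.4 kg.
Tool frame: the origin (TCP) lies between the finger pads; the fingertips stand 8 mm ahead of it and the grasp point (between the pads) lies 11 mm behind it (ctrl.finger_overhang is the distance from the TCP to the fingertips, in m); z points along the fingers, y is the line along which they close (so a half turn about z gives the same grasp; the last joint's range is limited). The gripper opens to 85 mm and grips with 20 to 120 N. Pads are 22 mm wide; open, the fingers measure 114 mm over their backs; the gripper's body (76 mm by 85 mm) begins 54 mm behind the grasp point. The pads swing forward as they close: fully open they stand 13 mm farther back than shut.
Start: joints at [-1.513, 0.181, 1.607, -0, 1.354, -0.206], TCP at [0.15, -0.555, 0.209] pointing down, gripper open.
Joint ranges: [-2.99, 2.99], [-0.89, 2.07], [0.3, 2.58], [-1.14, 4.28], [0, 2.63], [-3.12, 3.12]. Speed limits (rad/s): [2.57, 2.57, 3.01, 3.14, 3.14, 3.14].

### API

Orientations are given as a unit quaternion [w, x, y, z].
In Python, from bench import ctrl, camera gives the robot as it stands.
- The arm moves only by the shell command python3 -m pendant 'ROWS' [OPENING]. ROWS is JSON, a list of rows, each a list of 6 numbers: the shift along the world's x, y, z normalised to -1 to 1, where 1 is 200 mm, then the turn, a rotation vector about the world's x, y, z normalised to -1 to 1, where 1 is pi/2 rad. In form: [[dx, dy, dz, rx, ry, rz], ...]. A call has exactly 10 rows; each row shifts and turns the commanded pose from where the row before left it; what a row does not reach is not made up. A row lasts 1/8 s, in which the tool goes at most 62.5 mm and 10.7 degrees, less where a joint would pass 70% of its speed; a pose out of reach is approached as far as the arm can. A call with a number of a shift or a turn outside -1 to 1 is refused whole. A call with a gripper value outside its range is refused whole. OPENING is the opening, from -1 (shut) to 1 (fully open), set as the call begins (- or left out, the last holds). The fingers move at their own pace and stop on an object; the grip force is fixed at half the most. Time passes only in rows, so rows that do not move let the fingers close, or fill a call up. It gives the time, the measured TCP pose, the force, the opening and the grip force at its end, in the units of the state.
- ctrl.get_obs(): the state, without advancing time (a new reading comes with each control period).
- camera(name): name is "scene" or "top" or "wrist"; returns a dict with "color" (384x512x3 uint8, blue, green, red), "fx", "fy", "cx", "cy" (pixels), "xyz" and "rotation" of the camera in the world; the wrist camera has in their place "hand_eye" (4x4, takes a point from camera to tool coordinates, whose origin is the TCP and whose axes are the flange's). Camera axes: x right, y down, z forward; pixel columns grow to the right and rows downward; lengths in m; the calibration is good to about 2 mm. A picture is of the moment at which its call begins: read the wrist's pose just before it. There is no depth.
- ctrl.hand_in(): hands the job in; it is judged then, once.
The state is a dict: "time_s": time; "q": joint angles; "dq": joint speeds; "joint_efforts": joint torques, N m; "eef_pos": TCP position; "eef_rot": TCP orientation; "wrist_force": force on the tool from outside, world axes, zero at the start; "torque": the same for the moment, N m; "opening": opening from 0.0 (shut) to 1.0 (fully open); "grasp_force": force on a finger pad.
Only numpy, scipy, OpenCV 4.12 (cv2) and the standard library are available. Lean on these libraries where they do the work, as an engineer would, in place of code of your own. Each camera call takes 0.05 s, during which the arm holds its last target. There are 200 camera calls.

## Working session

There is one attempt and no reset: what is moved stays moved. The work goes in short steps, Python scripts to look and compute and a shell command to move; the robot and the scene stay as the last step left them, time stands still between calls to the robot, and variables do not carry over. Pictures are saved under pics/ and viewed, at most 10 in all, crops included, and the job is handed in when it is done.

```bash
ls; mkdir -p pics; python3 - <<'E'
from bench import ctrl,camera
import cv2,numpy as np
o=ctrl.get_obs();print({k:np.round(v,3) if not isinstance(v,str) else v for k,v in o.items()})
a=camera("scene");b=camera("top")
for n,c in(("scene",a),("top",b)):
    print(n,c["fx"],c["fy"],c["cx"],c["cy"],c["xyz"],np.round(c["rotation"],4).tolist())
    np.savez(f"{n}.npz",**c); cv2.imwrite(f"pics/{n}0.png",c["color"])
E
```

```text
pics
{'time_s': np.float64(0.0), 'q': array([-1.513,  0.182,  1.608,  0.   ,  1.354, -0.206]), 'dq': array([-0.001,  0.001, -0.001,  0.001, -0.   , -0.002]), 'joint_efforts': array([ 2.0000e-03, -4.4487e+01, -3.5133e+01,  0.0000e+00,  9.0000e-03,
       -0.0000e+00]), 'eef_pos': array([ 0.15 , -0.555,  0.208]), 'eef_rot': array([-0.001,  0.991,  0.132,  0.   ]), 'wrist_force': array([-0.169, -0.042, -0.844]), 'torque': array([-0.075, -0.012,  0.03 ]), 'grasp_force': np.float64(0.0), 'opening': np.float64(0.998)}
scene 499.68652987018834 499.68652987018834 255.6526141724985 199.54602632425494 [-0.7109552   0.6346419   1.22303898] [0.2182, -0.443, 0.7768, -0.3907]
top 365.4242634150551 365.4242634150551 258.79278437363024 192.04905359994507 [ 0.35188038 -0.14134514  1.17273137] [-0.0609, 0.7075, -0.7, 0.0758]
```

```bash
python3 - <<'E'
import cv2
a=cv2.imread("pics/top0.png");cv2.imwrite("pics/top0b.png",cv2.resize(a,(800,600),interpolation=cv2.INTER_CUBIC))
E
```

```text
(no output)
```

View pics/top0b.png

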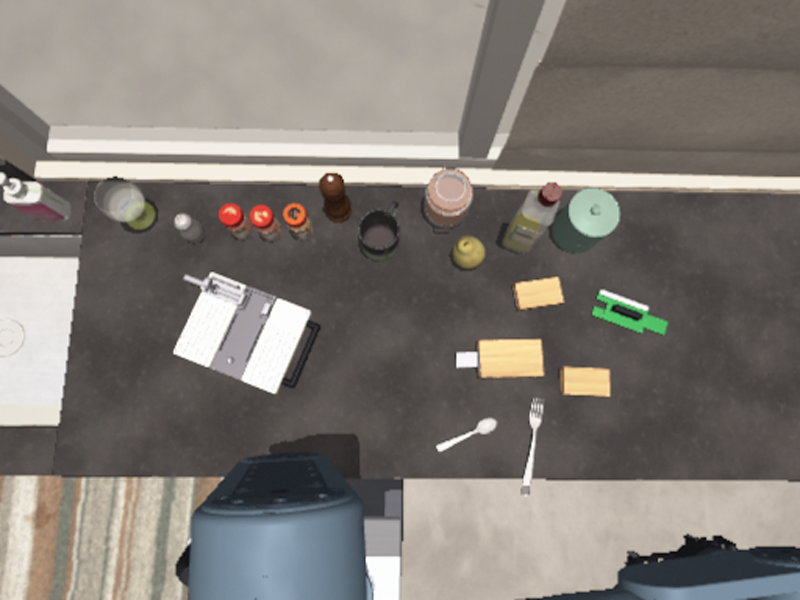

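View pics/scene0.png

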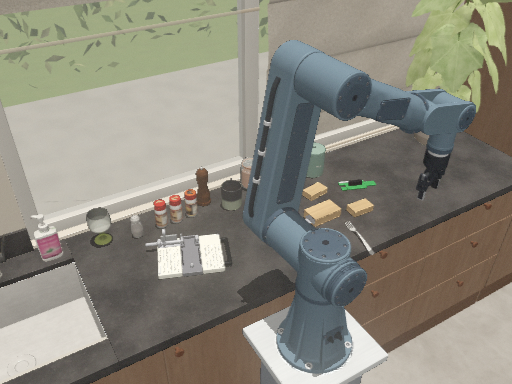

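The top view (800 px wide) has three wooden cases: A at (539,293), B at (511,358) and C at (586,382). B is clearly the largest and has a steel tongue sticking out at (466,359), so B is the one I want. The green blade at (630,312) is a decoy. The slicer is at (247,332), the mug at (380,233) and the pear at (468,252). Next I'll measure, and confirm B in one crop.

```bash
cat > h.py <<'E'
import numpy as np,cv2
from scipy.spatial.transform import Rotation as R
def quat(q): return R.from_quat([q[1],q[2],q[3],q[0]])
def load(n): return dict(np.load(n+".npz"))
def cast(c,uv,z):
    uv=np.atleast_2d(np.asarray(uv,float))
    d=np.c_[(uv[:,0]-c["cx"])/c["fx"],(uv[:,1]-c["cy"])/c["fy"],np.ones(len(uv))]
    d=quat(c["rotation"]).apply(d); p=np.asarray(c["xyz"])
    return p+d*((z-p[2])/d[:,2])[:,None]
def proj(c,P):
    p=quat(c["rotation"]).inv().apply(np.atleast_2d(P)-c["xyz"])
    return np.c_[c["fx"]*p[:,0]/p[:,2]+c["cx"],c["fy"]*p[:,1]/p[:,2]+c["cy"]]
def wristcam(o,c):
    T=np.eye(4);T[:3,:3]=quat(o["eef_rot"]).as_matrix();T[:3,3]=o["eef_pos"]
    M=T@c["hand_eye"];q=R.from_matrix(M[:3,:3]).as_quat()
    d=dict(c);d["xyz"]=M[:3,3];d["rotation"]=np.array([q[3],*q[:3]]);return d
def rect(mask,minA=40):
    cs,_=cv2.findContours(mask.astype(np.uint8),cv2.RETR_EXTERNAL,cv2.CHAIN_APPROX_NONE)
    return [(cv2.contourArea(k),cv2.minAreaRect(k)) for k in cs if cv2.contourArea(k)>minA]
E
python3 - <<'E'
from h import *
t=load("top");s=load("scene")
im=t["color"];hsv=cv2.cvtColor(im,cv2.COLOR_BGR2HSV)
m=(hsv[...,0]>8)&(hsv[...,0]<26)&(hsv[...,1]>70)&(hsv[...,2]>150)
for A,r in rect(m):
    b=cv2.boxPoints(r); print("wood",A,np.round(r[0]),"px800",np.round(np.array(r[0])*1.5625)); P=cast(t,b,.038);print(np.round(P[:,:2],3).tolist(), [round(float(np.linalg.norm(P[i]-P[i-1])),3) for i in range(4)])
m=(hsv[...,1]<50)&(hsv[...,2]>190)
for A,r in rect(m):
    b=cv2.boxPoints(r)
    for z in (.006,.021):
        P=cast(t,b,z);print("white",A,np.round(r[0]),np.round(P[:,:2],3).tolist(), [round(float(np.linalg.norm(P[i]-P[i-1])),3) for i in range(4)])
c=cv2.resize(im[165:270,100:225],None,fx=4,fy=4,interpolation=cv2.INTER_CUBIC)
d=cv2.resize(im[165:270,280:440],None,fx=3.2,fy=3.2,interpolation=cv2.INTER_CUBIC)[:,:300*3]
w=np.zeros((600,800,3),np.uint8);
c=cv2.resize(im[165:270,105:230],(500,420),interpolation=cv2.INTER_CUBIC);d=cv2.resize(im[205:265,280:400],(300,150),interpolation=cv2.INTER_CUBIC)
w[:420,:500]=c;w[:150,500:]=d
e=cv2.resize(s["color"][220:285,135:245],(440,260),interpolation=cv2.INTER_CUBIC);w[340:600,360:800]=e
cv2.imwrite("pics/crop1.png",w)
E
```

```text
wood 84.5 [131. 312.] px800 [205. 488.]
[[0.193, 0.235], [0.237, 0.199], [0.224, 0.182], [0.18, 0.219]] [0.021, 0.057, 0.021, 0.057]
wood 84.0 [ 78. 345.] px800 [122. 538.]
[[0.015, 0.362], [0.225, 0.356], [0.224, 0.348], [0.014, 0.354]] [0.008, 0.211, 0.008, 0.211]
wood 53.0 [ 47. 331.] px800 [ 74. 517.]
[[0.087, 0.453], [0.225, 0.451], [0.224, 0.443], [0.086, 0.445]] [0.008, 0.138, 0.008, 0.138]
wood 955.5 [ 28. 344.] px800 [ 44. 538.]
[[0.015, 0.517], [0.231, 0.521], [0.226, 0.477], [0.01, 0.475]] [0.042, 0.216, 0.044, 0.216]
wood 489.0 [375. 244.] px800 [587. 381.]
[[0.39, -0.479], [0.445, -0.484], [0.442, -0.577], [0.386, -0.571]] [0.092, 0.056, 0.093, 0.056]
wood 925.0 [326. 229.] px800 [510. 358.]
[[0.497, -0.313], [0.498, -0.442], [0.423, -0.439], [0.422, -0.312]] [0.075, 0.129, 0.075, 0.128]
wood 453.5 [345. 187.] px800 [539. 292.]
[[0.615, -0.389], [0.63, -0.482], [0.574, -0.488], [0.559, -0.396]] [0.056, 0.094, 0.056, 0.094]
wood 170.5 [302. 160.] px800 [471. 251.]
[[0.705, -0.277], [0.706, -0.326], [0.655, -0.325], [0.655, -0.277]] [0.05, 0.049, 0.05, 0.048]
wood 46.0 [18
[... 4662 characters left out ...]
152. 110.] [[0.84, 0.63], [0.878, 0.635], [0.878, -0.242], [0.839, -0.241]] [0.871, 0.038, 0.877, 0.038]
white 2357.0 [152. 110.] [[0.834, 0.62], [0.871, 0.625], [0.871, -0.241], [0.833, -0.24]] [0.86, 0.038, 0.865, 0.038]
white 90.5 [318.  93.] [[0.904, -0.341], [0.967, -0.371], [0.957, -0.391], [0.894, -0.36]] [0.022, 0.07, 0.022, 0.07]
white 90.5 [318.  93.] [[0.897, -0.338], [0.959, -0.368], [0.949, -0.387], [0.887, -0.357]] [0.021, 0.069, 0.021, 0.069]
white 4105.0 [162.  91.] [[0.898, 0.611], [0.962, 0.618], [0.963, -0.281], [0.899, -0.28]] [0.891, 0.064, 0.9, 0.064]
white 4105.0 [162.  91.] [[0.891, 0.602], [0.954, 0.609], [0.955, -0.279], [0.892, -0.278]] [0.879, 0.063, 0.888, 0.063]
```

View pics/crop1.png

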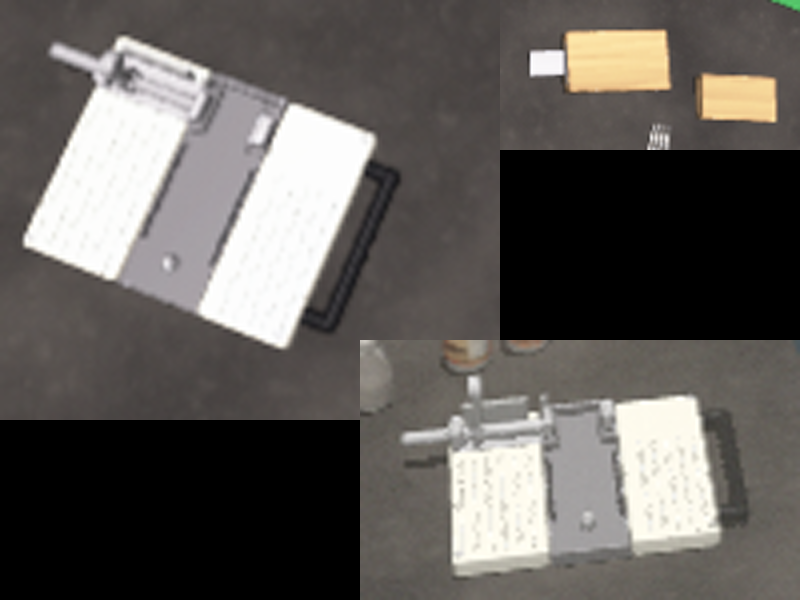

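The crop confirms B (upper right): it is the largest case and the steel tongue sticks out of its left end. The slicer's pin is at crop (170,262). Its bolt is drawn back at the upper left, so slicer +x points away from the robot. Next I'll hover over the tongue.

```bash
python3 -m pendant '[[0.155,0.132,-0.044,0,0,0.0834],[0.155,0.132,-0.044,0,0,0.0834],[0.155,0.132,-0.044,0,0,0.0834],[0.155,0.132,-0.044,0,0,0.0834],[0.155,0.132,-0.044,0,0,0.0834],[0.155,0.132,-0.044,0,0,0.0834],[0.155,0.132,-0.044,0,0,0.0834],[0.155,0.132,-0.044,0,0,0.0834],[0.155,0.132,-0.044,0,0,0.0834],[0.155,0.132,-0.044,0,0,0.0834]]' 0.2
cat >> h.py <<'E'
def snap(n,pic=None):
    from bench import ctrl,camera
    o=ctrl.get_obs();c=camera(n)
    if n=="wrist": c=wristcam(o,c)
    if pic: cv2.imwrite(f"pics/{pic}.png",c["color"])
    return o,c
def show(o):
    Rm=quat(o["eef_rot"]).as_matrix()
    print("t",round(float(o["time_s"]),2),"tcp",np.round(o["eef_pos"],4),"yaw_y",round(float(np.degrees(np.arctan2(Rm[1,1],Rm[0,1]))),2),"z",np.round(Rm[:,2],4),"q",np.round(o["q"],2),"F",np.round(o["wrist_force"],1),"open",round(float(o["opening"]),3),"grip",round(float(o["grasp_force"]),1))
E
python3 - <<'E'
from h import *
o,c=snap("wrist","w1");show(o);np.savez("w1.npz",**c)
print(c["xyz"],c["fx"],proj(c,[[.4595,-.271,.009],[.4595,-.3135,.038]]))
E
```

```text
time_s: 1.35
eef_pos: [0.4607, -0.2899, 0.1208]
eef_rot: [-0.0, 0.704, 0.71, -0.0]
wrist_force: [0.8, -1.0, -0.4]
opening: 0.594
grasp_force: 0.0
t 1.35 tcp [ 0.4607 -0.2899  0.1208] yaw_y 0.42 z [-5.e-04  4.e-04 -1.e+00] q [-0.78  0.21  1.76 -0.    1.17 -0.79] F [ 0.8 -1.  -0.4] open 0.594 grip 0.0
[ 0.45986468 -0.21424609  0.28662124] 303.6739054843134 [[256.72550903 159.87855854]
 [256.31865704 214.13216764]]
```

View pics/w1.png

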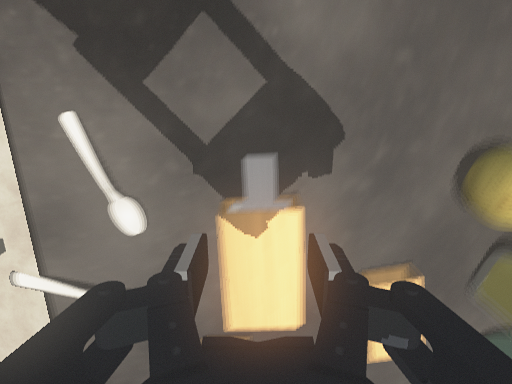

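The wrist view shows the tongue between u=243 and 277 with its tip at v=153, and the case roof from u=218 to 305. The spoon is on the left, well clear. I'll measure again now that the arm has settled.

```bash
python3 - <<'E'
from h import *
o,c=snap("wrist");show(o);im=c["color"]
print(proj(c,[[.4595,-.271,.009]]))
g=im.astype(int);gray=g.mean(2)
for v in (165,175,185): 
    d=np.diff(cv2.GaussianBlur(gray[v:v+1,220:300].astype(np.float32),(5,1),0)[0]);l=220+np.argmax(d)+.5;r=220+np.argmin(d)+.5
    print(v,l,r,cast(c,[[l,v],[r,v]],.009)[:,:2].round(4).tolist())
d=np.diff(gray[130:180,250:270].mean(1));v=130+np.argmax(d)+.5;print("tip",v,cast(c,[[260,v]],.009))
hsv=cv2.cvtColor(im,cv2.COLOR_BGR2HSV);m=(hsv[...,0]>8)&(hsv[...,0]<26)&(hsv[...,1]>60)&(hsv[...,2]>120)
for v in (230,245):
    u=np.where(m[v,200:330])[0]+200;print("case",cast(c,[[u[0],v],[u[-1],v]],.038).round(4).tolist())
E
```

```text
t 1.4 tcp [ 0.4629 -0.2863  0.1196] yaw_y 0.83 z [ 4.0e-04  3.4e-03 -1.0e+00] q [-0.77  0.21  1.76  0.    1.17 -0.79] F [-0.1  3.9  0.1] open 0.596 grip 0.0
[[254.27122716 164.26781381]]
165 237.5 269.5 [[0.4439, -0.2719], [0.4737, -0.2715]]
175 237.5 269.5 [[0.4439, -0.2815], [0.4739, -0.2811]]
185 237.5 269.5 [[0.4438, -0.2913], [0.4742, -0.2908]]
tip 162.5 [[ 0.46479413 -0.26925247  0.009     ]]
case [[0.4219, -0.3248, 0.038], [0.5019, -0.3237, 0.038]]
case [[0.4224, -0.3396, 0.038], [0.5045, -0.3384, 0.038]]
```

```bash
python3 -m pendant '[[0,0,-0.1,0,0,0],[0,0,-0.1,0,0,0],[0,0,-0.1,0,0,0],[0,0,-0.1,0,0,0],[0,0,-0.05,0,0,0],[0,0,0,0,0,0],[0,0,0,0,0,0],[0,0,0,0,0,0],[0,0,0,0,0,0],[0,0,0,0,0,0]]'; python3 -c "
from h import *
from bench import ctrl;show(ctrl.get_obs())"
```

```text
time_s: 2.7
eef_pos: [0.4601, -0.2912, 0.0317]
eef_rot: [0.0, 0.706, 0.708, -0.0]
wrist_force: [-1.0, -0.5, 0.2]
opening: 0.598
grasp_force: 0.0
t 2.7 tcp [ 0.4601 -0.2912  0.0317] yaw_y 0.18 z [ 3.e-04 -3.e-04 -1.e+00] q [-0.78  0.34  1.81 -0.    0.99 -0.79] F [-1.  -0.5  0.2] open 0.598 grip 0.0
```

```bash
python3 -m pendant '[[-0.005,0,-0.035,0,0,0],[0,0.005,-0.035,0,0,0],[0,0,-0.031,0,0,0],[0,0,0,0,0,0],[0,0,0,0,0,0],[0,0,0,0,0,0],[0,0,0,0,0,0],[0,0,0,0,0,0],[0,0,0,0,0,0],[0,0,0,0,0,0]]'; python3 -m pendant '[[0,0,0,0,0,0],[0,0,0,0,0,0],[0,0,0,0,0,0],[0,0,0,0,0,0],[0,0,0,0,0,0],[0,0,0,0,0,0],[0,0,0,0,0,0],[0,0,0,0,0,0],[0,0,0,0,0,0],[0,0,0,0,0,0]]' -1
```

```text
time_s: 3.95
eef_pos: [0.4589, -0.2901, 0.0112]
eef_rot: [0.0, 0.706, 0.708, -0.0]
wrist_force: [-0.1, 1.0, 0.2]
opening: 0.6
grasp_force: 0.0
time_s: 5.2
eef_pos: [0.459, -0.2901, 0.0112]
eef_rot: [0.0, 0.706, 0.708, 0.0]
wrist_force: [-0.6, -0.2, 0.0]
opening: -0.001
grasp_force: 0.0
```

```bash
python3 - <<'E'
from h import *
o,c=snap("wrist","w2");show(o);o,t=snap("top");
w=np.zeros((384,800,3),np.uint8);w[:,:512]=c["color"];w[:288,512:]=cv2.resize(t["color"][190:262,265:337],(288,288),interpolation=cv2.INTER_CUBIC)
cv2.imwrite("pics/w2b.png",w)
E
```

```text
t 5.2 tcp [ 0.459  -0.2901  0.0112] yaw_y 0.18 z [ 0. -0. -1.] q [-0.78  0.38  1.81  0.    0.95 -0.79] F [-0.6 -0.2  0. ] open -0.001 grip 0.0
```

View pics/w2b.png

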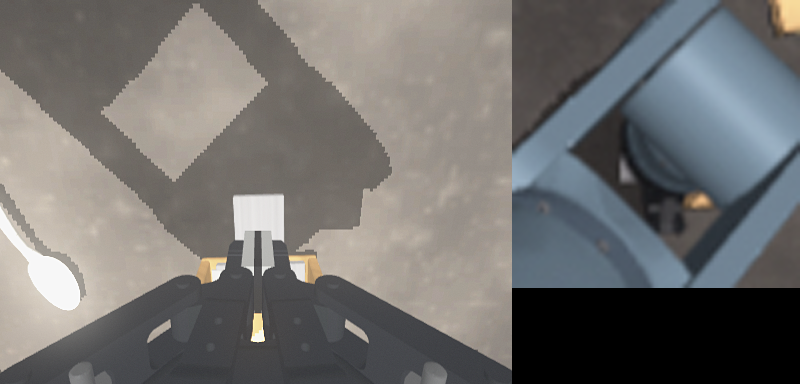

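```bash
python3 - <<'E'
from h import *
from bench import ctrl,camera
print(ctrl.finger_overhang,[a for a in dir(ctrl) if a[0]!='_'])
o,c=snap("wrist");im=c["color"]
p=np.asarray(o["eef_pos"])
print("cam",c["xyz"]);
for z in (.011,.003,0.019): print(z,proj(c,[[p[0],p[1],z],[p[0],p[1]+.011,z],[p[0],p[1]-.011,z]]).round(1).tolist())
g=im.astype(int).mean(2)
for v in (200,210,220): 
    r=cv2.GaussianBlur(g[v:v+1,215:300].astype(np.float32),(3,1),0)[0];d=np.diff(r);print(v,215+np.argmax(d)+.5,215+np.argmin(d)+.5)
d=np.diff(g[180:225,240:280].mean(1));v=180+np.argmax(d)+.5;print("tipv",v,[cast(c,[[258,v]],z)[0].round(4).tolist() for z in (0.005,.009)])
cv2.imwrite("pics/w3.png",cv2.resize(im[180:300,190:330],(700,600),interpolation=cv2.INTER_CUBIC))
E
```

```text
0.008 ['MotionError', 'finger_overhang', 'get_obs', 'hand_in']
cam [ 0.45840971 -0.21438492  0.17699751]
0.011 [[258.0, 228.8], [258.0, 211.6], [257.9, 245.5]]
0.003 [[257.9, 223.5], [258.0, 206.8], [257.9, 239.5]]
0.019 [[258.0, 234.7], [258.1, 216.8], [257.9, 252.0]]
200 232.5 283.5
210 233.5 283.5
220 233.5 283.5
tipv 194.5 [[0.4589, -0.2706, 0.005], [0.4589, -0.2693, 0.009]]
```

View pics/w3.png

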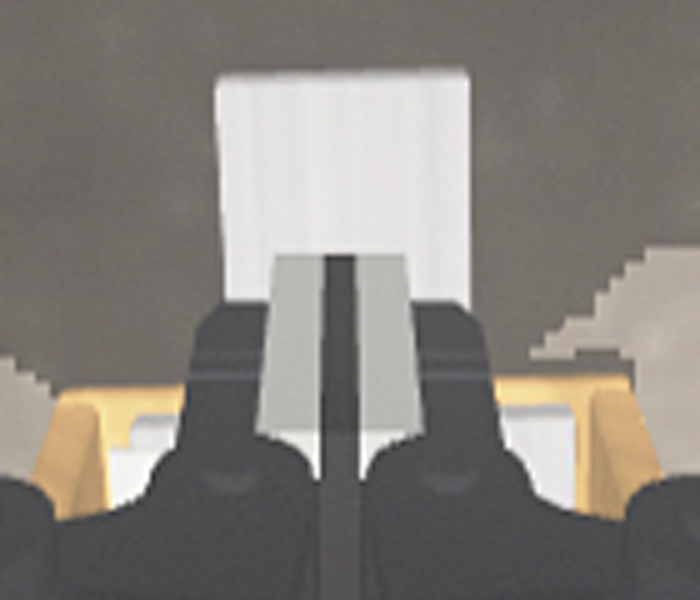

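The picture shows the shut fingertips lying above the tongue (pad ends at crop v=255, tongue edges to either side), so they passed over it and the tongue did not move. I'll reopen and probe lower in small steps.

```bash
python3 -m pendant '[[0,0,0,0,0,0],[0,0,0,0,0,0],[0,0,0,0,0,0],[0,0,0,0,0,0],[0,0,0,0,0,0],[0,0,-0.005,0,0,0],[0,0,-0.005,0,0,0],[0,0,-0.005,0,0,0],[0,0,0,0,0,0],[0,0,0,0,0,0]]' 0.0;  python3 -m pendant '[[0,0,-0.004,0,0,0],[0,0,-0.004,0,0,0],[0,0,-0.002,0,0,0],[0,0,0,0,0,0],[0,0,0,0,0,0],[0,0,0,0,0,0],[0,0,0,0,0,0],[0,0,0,0,0,0],[0,0,0,0,0,0],[0,0,0,0,0,0]]'
```

```text
time_s: 6.6
eef_pos: [0.459, -0.2901, 0.0082]
eef_rot: [0.0, 0.706, 0.708, -0.0]
wrist_force: [0.0, 0.8, 0.6]
opening: 0.5
grasp_force: 0.0
time_s: 7.85
eef_pos: [0.459, -0.2901, 0.0062]
eef_rot: [0.0, 0.706, 0.708, -0.0]
wrist_force: [-0.3, 0.2, -0.2]
opening: 0.501
grasp_force: 0.0
```

```bash
python3 -m pendant '[[0,0,0,0,0,0],[0,0,0,0,0,0],[0,0,0,0,0,0],[0,0,0,0,0,0],[0,0,0,0,0,0],[0,0,0,0,0,0],[0,0,0,0,0,0],[0,0,0,0,0,0],[0,0,0,0,0,0],[0,0,0,0,0,0]]' -1
```

```text
time_s: 9.1
eef_pos: [0.4589, -0.2901, 0.0062]
eef_rot: [-0.0, 0.706, 0.708, -0.0]
wrist_force: [0.1, 0.4, -0.2]
opening: 0.0
grasp_force: 0.0
```

```bash
python3 -m pendant '[[0,0,-0.004,0,0,0],[0,0,-0.004,0,0,0],[0,0,-0.004,0,0,0],[0,0,-0.004,0,0,0],[0,0,0,0,0,0],[0,0,0,0,0,0],[0,0,0,0,0,0],[0,0,0,0,0,0],[0,0,0,0,0,0],[0,0,0,0,0,0]]'; python3 - <<'E'
from h import *
o,c=snap("wrist");im=c["color"];show(o)
cv2.imwrite("pics/w4.png",cv2.resize(im[170:290,190:330],(700,600),interpolation=cv2.INTER_CUBIC))
E
```

```text
time_s: 10.35
eef_pos: [0.459, -0.2901, 0.003]
eef_rot: [0.0, 0.706, 0.708, 0.0]
wrist_force: [0.1, 0.4, 0.9]
opening: 0.0
grasp_force: 0.0
t 10.35 tcp [ 0.459  -0.2901  0.003 ] yaw_y 0.17 z [ 0. -0. -1.] q [-0.78  0.39  1.82  0.    0.93 -0.79] F [0.1 0.4 0.9] open 0.0 grip 0.0
```

View pics/w4.png

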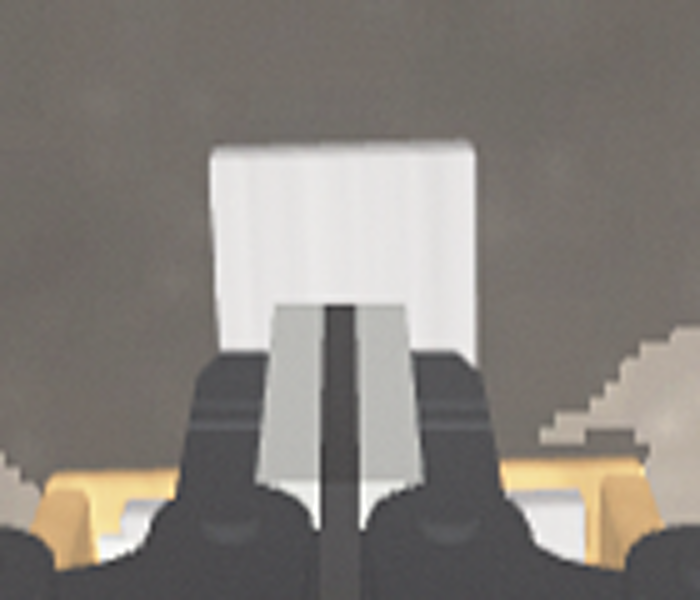

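```bash
python3 - <<'E'
from h import *
o,c=snap("wrist");p=np.asarray(o["eef_pos"]);im=c["color"]
g=im.astype(int).mean(2)
for v in (205,215,225):
    r=cv2.GaussianBlur(g[v:v+1,215:300].astype(np.float32),(3,1),0)[0];d=np.diff(r);l,rr=215+np.argmax(d)+.5,215+np.argmin(d)+.5
    print(v,l,rr,[(z,round(float(np.ptp(cast(c,[[l,v],[rr,v]],z)[:,0])),4)) for z in(0,.005,.009,.012)])
print(c["hand_eye"].round(4).tolist(), "fwd",quat(c["rotation"]).apply([0,0,1]).round(3))
for dy in(.011,0,-.011):
  for dz in(-.008,0,.011,.03): print(dy,dz,proj(c,[p+[0,dy,dz]]).round(1).tolist())
print("tongue tip if z=.009",proj(c,[[.459,-.2695,.009],[.459,-.2695,.004]]).round(1).tolist())
print(cast(c,[[258,199]],.009),cast(c,[[258,199]],.005))
E
```

```text
205 231.5 284.5 [(0, 0.0313), (0.005, 0.0304), (0.009, 0.0297), (0.012, 0.0291)]
215 232.5 284.5 [(0, 0.0311), (0.005, 0.0301), (0.009, 0.0294), (0.012, 0.0288)]
225 232.5 284.5 [(0, 0.0314), (0.005, 0.0304), (0.009, 0.0297), (0.012, 0.0291)]
[[-0.0001, -0.956, -0.2935, 0.0758], [1.0, -0.0001, -0.0, -0.0003], [-0.0, -0.2935, 0.956, -0.1658], [0.0, 0.0, 0.0, 1.0]] fwd [ 0.001 -0.294 -0.956]
0.011 -0.008 [[258.0, 206.9]]
0.011 0 [[258.0, 211.7]]
0.011 0.011 [[258.1, 219.0]]
0.011 0.03 [[258.1, 234.0]]
0 -0.008 [[257.9, 223.6]]
0 0 [[258.0, 229.0]]
0 0.011 [[258.0, 237.2]]
0 0.03 [[258.1, 254.1]]
-0.011 -0.008 [[257.9, 239.7]]
-0.011 0 [[257.9, 245.6]]
-0.011 0.011 [[257.9, 254.7]]
-0.011 0.03 [[258.0, 273.3]]
tongue tip if z=.009 [[258.2, 199.5], [258.2, 196.6]]
[[ 0.45889703 -0.26920686  0.009     ]] [[ 0.45890918 -0.27057957  0.005     ]]
```

The tongue measures as expected (30 mm wide at z≈0.009, tip unmoved). The pads look about 25 mm nearer the camera than nominal, so the fingertips must be higher than the TCP figure says. I'll feel down with the fingers shut, in small steps, to find the real tip height.

```bash
python3 -m pendant '[[0,0,-0.005,0,0,0],[0,0,-0.005,0,0,0],[0,0,-0.005,0,0,0],[0,0,-0.005,0,0,0],[0,0,-0.005,0,0,0],[0,0,-0.005,0,0,0],[0,0,-0.005,0,0,0],[0,0,-0.005,0,0,0],[0,0,0,0,0,0],[0,0,0,0,0,0]]'
```

```text
time_s: 11.7
eef_pos: [0.4589, -0.2901, -0.005]
eef_rot: [-0.0, 0.706, 0.708, -0.0]
wrist_force: [0.9, -0.1, -0.0]
opening: -0.001
grasp_force: 0.0
```

```bash
python3 -m pendant '[[0,0,-0.005,0,0,0],[0,0,-0.005,0,0,0],[0,0,-0.005,0,0,0],[0,0,-0.005,0,0,0],[0,0,-0.005,0,0,0],[0,0,-0.005,0,0,0],[0,0,0,0,0,0],[0,0,0,0,0,0],[0,0,0,0,0,0],[0,0,0,0,0,0]]'; python3 - <<'E'
from h import *
o,c=snap("wrist","w5");show(o);g=c["color"].astype(int).mean(2)
for v in (205,215,225):
    r=cv2.GaussianBlur(g[v:v+1,205:310].astype(np.float32),(3,1),0)[0];d=np.diff(r);l,rr=205+np.argmax(d)+.5,205+np.argmin(d)+.5
    print(v,l,rr,[(z,round(float(np.ptp(cast(c,[[l,v],[rr,v]],z)[:,0])),4)) for z in(-.005,0,.005,.009)])
d=np.diff(g[170:225,240:250].mean(1));v=170+np.argmax(d)+.5;print("tipv",v,[cast(c,[[258,v]],z)[0].round(4).tolist() for z in (0.005,.009)])
E
```

```text
time_s: 12.95
eef_pos: [0.459, -0.2901, -0.011]
eef_rot: [0.0, 0.706, 0.708, -0.0]
wrist_force: [-0.1, -0.4, 0.6]
opening: 0.001
grasp_force: 0.0
t 12.95 tcp [ 0.459  -0.2901 -0.011 ] yaw_y 0.18 z [ 0. -0. -1.] q [-0.78  0.42  1.82 -0.    0.91 -0.79] F [-0.1 -0.4  0.6] open 0.001 grip 0.0
205 263.5 276.5 [(-0.005, 0.0073), (0, 0.007), (0.005, 0.0068), (0.009, 0.0066)]
215 229.5 287.5 [(-0.005, 0.0328), (0, 0.0318), (0.005, 0.0307), (0.009, 0.0299)]
225 229.5 287.5 [(-0.005, 0.0331), (0, 0.0321), (0.005, 0.0311), (0.009, 0.0302)]
tipv 207.5 [[0.4589, -0.2705, 0.005], [0.4589, -0.269, 0.009]]
```

Still no contact with TCP at z=-0.011, and the tongue has not moved. The pad-end pixel (v=231) puts the real tips about 26 mm above the TCP. I'll open, go down on that basis and watch the force.

```bash
python3 -m pendant '[[0,0,0,0,0,0],[0,0,0,0,0,0],[0,0,0,0,0,0],[0,0,-0.01,0,0,0],[0,0,-0.015,0,0,0],[0,0,-0.015,0,0,0],[0,0,-0.015,0,0,0],[0,0,-0.015,0,0,0],[0,0,0,0,0,0],[0,0,0,0,0,0]]' 0.0
```

```text
time_s: 14.25
eef_pos: [0.4589, -0.2901, -0.0238]
eef_rot: [-0.0, 0.706, 0.708, -0.0]
wrist_force: [-4.3, 3.7, 14.7]
opening: 0.503
grasp_force: 7.3
```

```bash
python3 -m pendant '[[0,0,0,0,0,0],[0,0,0,0,0,0],[0,0,0,0,0,0],[0,0,0,0,0,0],[0,0,0,0,0,0],[0,0,0,0,0,0],[0,0,0,0,0,0],[0,0,0,0,0,0],[0,0,0,0,0,0],[0,0,0,0,0,0]]' -1
```

```text
time_s: 15.5
eef_pos: [0.4609, -0.2918, -0.0221]
eef_rot: [0.002, 0.706, 0.708, 0.0]
wrist_force: [-2.5, 2.9, 20.5]
opening: 0.325
grasp_force: 64.3
```

It's gripped: opening 0.325, about 28 mm, which matches the tongue, with 64 N on the pads. The tips touch the worktop at TCP z≈-0.022, so the real tips sit about 22 mm behind the reported TCP (30 mm short). I'll relieve the down-force and draw the blade out.

```bash
python3 -m pendant '[[0,0,0.012,0,0,0],[0,0.03,0.004,0,0,0],[0,0.08,0,0,0,0],[0,0.09,0,0,0,0],[0,0.1,0,0,0,0],[0,0.1,0,0,0,0],[0,0.1,0,0,0,0],[0,0.1,0,0,0,0],[0,0.1,0,0,0,0],[0,0.05,0,0,0,0]]'; python3 - <<'E'
from h import *
o,t=snap("top","t2");show(o);o,c=snap("wrist");np.savez("w6.npz",**c);show(o)
w=np.zeros((384,800,3),np.uint8);w[:,:512]=c["color"];w[:288,512:]=cv2.resize(t["color"][180:276,240:336],(288,288),interpolation=cv2.INTER_CUBIC)
cv2.imwrite("pics/w6b.png",w)
E
```

```text
time_s: 16.75
eef_pos: [0.4587, -0.1385, -0.0219]
eef_rot: [-0.0, 0.706, 0.709, -0.0]
wrist_force: [-0.1, -0.6, -1.2]
opening: 0.324
grasp_force: 59.3
t 16.75 tcp [ 0.4587 -0.1385 -0.0219] yaw_y 0.24 z [-6.e-04  5.e-04 -1.e+00] q [-0.54  0.33  1.98  0.    0.83 -0.55] F [-0.1 -0.6 -1.2] open 0.324 grip 59.3
t 16.8 tcp [ 0.4586 -0.1378 -0.022 ] yaw_y 0.23 z [-6.0e-04  1.1e-03 -1.0e+00] q [-0.54  0.33  1.98  0.    0.83 -0.55] F [-0.2  2.7  0.8] open 0.326 grip 60.5
```

View pics/w6b.png

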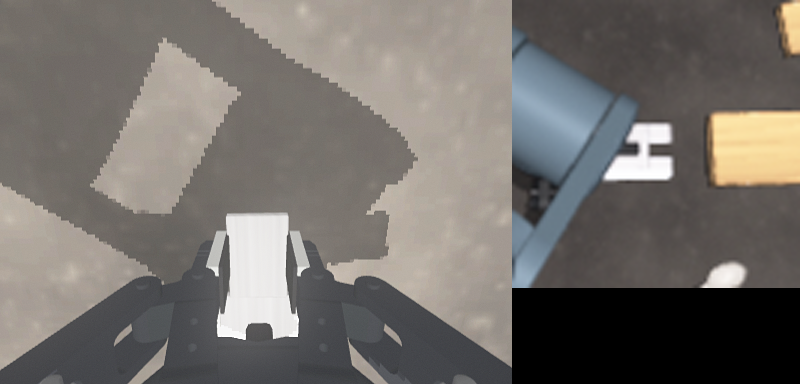

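The wrist and top views show the blade clear of the case, with its notch end about 30 mm beyond the mouth. I'll let go and lift.

```bash
python3 -m pendant '[[0,0,0,0,0,0],[0,0,0,0,0,0],[0,0,0,0,0,0],[0,0,0,0,0,0],[0,0,0,0,0,0],[0,0,0,0,0,0],[0,0,0.05,0,0,0],[0,0,0.1,0,0,0],[0,-0.1,0.15,0,0,0],[0,-0.22,0.1,0,0,0]]' 0.1; python3 -m pendant '[[0,0,0,0,0,0],[0,0,0,0,0,0],[0,0,0,0,0,0],[0,0,0,0,0,0],[0,0,0,0,0,0],[0,0,0,0,0,0],[0,0,0,0,0,0],[0,0,0,0,0,0],[0,0,0,0,0,0],[0,0,0,0,0,0]]' -0.2; python3 - <<'E'
from h import *
o,c=snap("wrist","w7");np.savez("w7.npz",**c);show(o);im=c["color"]
for P in([.459,-.1177,.005],[.459,-.2177+.035,.025],[.459,-.2177-.02,.025]):print(proj(c,P).round(1).tolist())
E
```

```text
time_s: 18.1
eef_pos: [0.4595, -0.2038, 0.0601]
eef_rot: [0.001, 0.705, 0.709, 0.0]
wrist_force: [1.1, -0.5, -1.0]
opening: 0.548
grasp_force: 0.0
time_s: 19.35
eef_pos: [0.4589, -0.2041, 0.0582]
eef_rot: [0.0, 0.706, 0.708, -0.0]
wrist_force: [-0.0, 0.8, 0.1]
opening: 0.395
grasp_force: 0.0
t 19.35 tcp [ 0.4589 -0.2041  0.0582] yaw_y 0.17 z [-0. -0. -1.] q [-0.66  0.22  1.9  -0.    1.02 -0.66] F [-0.   0.8  0.1] open 0.395 grip 0.0
[[258.3, 79.4]]
[[258.1, 179.5]]
[[257.8, 252.0]]
```

View pics/w7.png

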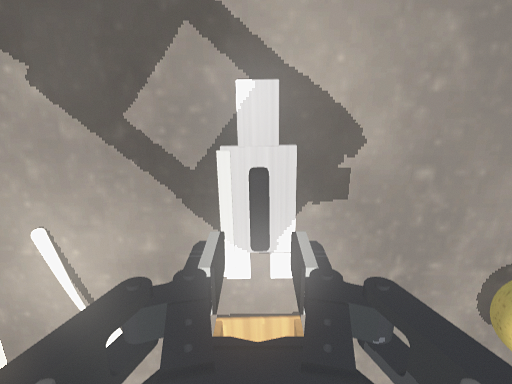

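The blade is lying flat and straight. The black rib runs from (249,167) to (271,250) and the tongue tip is at v=79. Next I'll measure the rib and blade axis for the grip, and the slicer from the top view while the arm is clear of it.

```bash
python3 - <<'E'
from h import *
c=load("w7");im=c["color"];g=im.astype(int).mean(2)
m=(g<80);m[:, :240]=0;m[:,280:]=0;m[:155]=0;m[256:]=0
for A,r in rect(m,300): print(A,r)
ys,xs=np.where(m);cs=max(cv2.findContours(m.astype(np.uint8),0,1)[0],key=cv2.contourArea).reshape(-1,2)
for v in(185,230):
    x=np.where(m[v])[0];P=cast(c,[[x[0]-.5,v],[x[-1]+.5,v]],.025);print("rib",P.round(4).tolist())
d=np.diff(g[70:90,243:272].mean(1));v=70.5+np.argmax(d);print("tip",v,cast(c,[[258,v]],.005).round(4).tolist())
for v in(95,125):
    r=cv2.GaussianBlur(g[v:v+1,220:300].astype(np.float32),(3,1),0)[0];d=np.diff(r);l,q=220.5+np.argmax(d),220.5+np.argmin(d);print("tongue",cast(c,[[l,v],[q,v]],.005).round(4).tolist())
print("v top",cs[:,1].min(),cs[:,1].max(),cast(c,[[259,cs[:,1].min()-.5]],.025))
# slicer geometry from top0
t=load("top");im=t["color"];hsv=cv2.cvtColor(im,cv2.COLOR_BGR2HSV);g=im.astype(int).mean(2)
m=((hsv[...,1]<50)&(hsv[...,2]>190)).astype(np.uint8)
lab=cv2.connectedComponents(m)[1]
for (u,v) in((176,221),(129,202)):
    ys,xs=np.where(lab==lab[v,u]);P=cast(t,np.c_[xs,ys],.021)[:,:2].astype(np.float32)
    r=cv2.minAreaRect(P);print(r,cv2.boxPoints(r).round(4).tolist())
E
```

```text
rib [[0.4525, -0.1866, 0.025], [0.4532, -0.1866, 0.025]]Traceback (most recent call last):
  File "<stdin>", line 7, in <module>
IndexError: index 0 is out of bounds for axis 0 with size 0
```

```bash
python3 - <<'E'
from h import *
c=load("w7");g=c["color"].astype(int).mean(2)
def edges(v,a,b,s):
    r=cv2.GaussianBlur(g[v:v+1,a:b].astype(np.float32),(3,1),0)[0]*s;d=np.diff(r);return a+.5+np.argmax(d),a+.5+np.argmin(d)
for v in(185,200,230): l,q=edges(v,238,284,-1);print("rib",cast(c,[[l,v],[q,v]],.025).round(4).tolist())
for v in(95,125): l,q=edges(v,220,300,1);print("tongue",cast(c,[[l,v],[q,v]],.005).round(4).tolist())
d=np.diff(g[70:90,243:272].mean(1));v=70.5+np.argmax(d);print("tip",v,cast(c,[[258,v]],.005).round(4).tolist())
d=np.diff(g[155:180,256:263].mean(1));v=155.5+np.argmin(d);print("ribfront",v,cast(c,[[259,v]],.025).round(4).tolist())
t=load("top");im=t["color"];hsv=cv2.cvtColor(im,cv2.COLOR_BGR2HSV)
m=((hsv[...,1]<50)&(hsv[...,2]>190)).astype(np.uint8);lab=cv2.connectedComponents(m)[1]
for (u,v) in((176,221),(129,202)):
    ys,xs=np.where(lab==lab[v,u]);P=cast(t,np.c_[xs,ys],.021)[:,:2].astype(np.float32)
    print(cv2.minAreaRect(P),cv2.boxPoints(cv2.minAreaRect(P)).round(4).tolist())
E
```

```text
rib [[0.4525, -0.1866, 0.025], [0.4661, -0.1866, 0.025]]
rib [[0.4524, -0.1974, 0.025], [0.467, -0.1974, 0.025]]
rib [[0.453, -0.2201, 0.025], [0.4673, -0.2201, 0.025]]
tongue [[0.4433, -0.1279, 0.005], [0.4729, -0.1278, 0.005]]
tongue [[0.4436, -0.1482, 0.005], [0.4734, -0.1481, 0.005]]
tip 78.5 [[0.4588, -0.1171, 0.005]]
ribfront 166.5 [[0.4596, -0.1737, 0.025]]
((0.48321211338043213, 0.09387464821338654), (0.0756000503897667, 0.18046222627162933), 69.17324829101562) [[0.3853999972343445, 0.09059999883174896], [0.554099977016449, 0.026499999687075615], [0.5809999704360962, 0.09709999710321426], [0.4122999906539917, 0.16130000352859497]]
((0.542441189289093, 0.25005966424942017), (0.12739387154579163, 0.18053312599658966), 68.76020812988281) [[0.4352000057697296, 0.22339999675750732], [0.6035000085830688, 0.15800000727176666], [0.6496999859809875, 0.2766999900341034], [0.4814000129699707, 0.34209999442100525]]
```

```bash
python3 -m pendant '[[0.004,0.028,-0.02,0,0,0],[0,0,-0.06,0,0,0],[0,0,-0.07,0,0,0],[0,0,-0.07,0,0,0],[0,0,-0.06,0,0,0],[0,0,-0.04,0,0,0],[0,0,-0.02,0,0,0],[0,0,-0.01,0,0,0],[0,0,0,0,0,0],[0,0,0,0,0,0]]' && python3 -m pendant '[[0,0,0,0,0,0],[0,0,0,0,0,0],[0,0,0,0,0,0],[0,0,0,0,0,0],[0,0,0,0,0,0],[0,0,0,0,0,0],[0,0,0,0,0,0],[0,0,0,0,0,0],[0,0,0,0,0,0],[0,0,0,0,0,0]]' -1
python3 - <<'E'
from h import *
t=load("top");im=t["color"];g=im.astype(int).mean(2)
print(g[222:238,140:156].astype(int))
s=np.array([.9336,-.3584]);y=np.array([.3584,.9336]);o=np.array([.4945,.1667])
print("pin pred px",proj(t,[*(o-.046*s),.03]).round(1), "bolt/disc pred",[proj(t,[*(o+.075*s+.092*y),.08]).round(1).tolist()])
E
```

```text
time_s: 20.65
eef_pos: [0.4601, -0.1987, -0.0114]
eef_rot: [0.0, 0.706, 0.708, 0.0]
wrist_force: [0.8, -0.3, 0.0]
opening: 0.403
grasp_force: 0.0
time_s: 21.9
eef_pos: [0.4602, -0.1988, -0.0113]
eef_rot: [0.0, 0.706, 0.708, 0.0]
wrist_force: [-0.3, 1.5, 6.2]
opening: 0.145
grasp_force: 60.3
[[146  91 140 161 161 161 161 161 161 162 161 162 163 164 164 163]
 [113  99 146 161 161 161 161 161 163 162 163 163 162 163 163 163]
 [131 136 156 161 161 161 161 161 161 163 163 163 163 163 164 164]
 [162 161 161 161 161 160 161 162 163 164 163 163 163 163 164 164]
 [161 160 161 161 161 161 162 162 163 163 163 163 162 163 164 164]
 [161 161 160 161 161 162 162 163 163 163 164 163 164 164 163 163]
 [160 161 161 161 161 160 151 149 139 155 164 163 164 163 163 164]
 [161 162 161 161 162 163 187 169 119 134 158 163 163 163 164 164]
 [162 161 162 163 162 171 232 193 141 125 153 163 164 163 165 164]
 [162 162 162 162 162 162 224 190 135 137 157 165 164 165 165 165]
 [162 162 162 162 163 155 178 178 142 153 163 164 165 164 165 165]
 [161 162 162 163 162 163 162 156 160 162 164 164 165 165 164 165]
 [162 162 162 162 163 163 164 163 163 163 164 164 164 165 165 165]
 [162 162 162 163 163 164 163 164 163 163 164 165 164 164 164 165]
 [163 162 162 163 164 164 164 164 164 164 165 164 165 165 165 164]
 [144 160 163 163 163 164 164 163 164 164 165 165 165 164 165 169]]
pin pred px [[146.4 230. ]] bolt/disc pred [[[131.0, 180.4]]]
```

The rib is gripped at 60 N. The pin's bright spot in the top view is at (146.3,230.3), against a prediction of (146.4,230.0) from the deck fit, so the slicer pose holds. I'll lift, turn and carry the blade to a hover over the bay.

```bash
python3 -m pendant '[[0,0,0.1,0,0,0],[0,0,0.2,0,0,0],[0,0,0.13,0,0,0],[0.0193,0.1504,0,0,0,-0.103],[0.0193,0.1504,0,0,0,-0.103],[0.0193,0.1504,0,0,0,-0.103],[0.0193,0.1504,0,0,0,-0.103],[0.0193,0.1504,0,0,0,-0.103],[0.0193,0.1504,0,0,0,-0.103],[0.0193,0.1504,0,0,0,-0.103]]' && python3 -m pendant '[[0.0193,0.1504,0,0,0,-0.103],[0.0193,0.1504,0,0,0,-0.103],[0.0193,0.1504,0,0,0,-0.103],[0.0193,0.1504,0,0,0,-0.103],[0.0193,0.1504,0,0,0,-0.103],[0,0,0,0,0,0],[0,0,0,0,0,0],[0,0,0,0,0,0],[0,0,0,0,0,0],[0,0,0,0,0,0]]'
python3 - <<'E'
from h import *
from bench import ctrl;show(ctrl.get_obs())
E
```

```text
time_s: 23.15
eef_pos: [0.4862, 0.0132, 0.0737]
eef_rot: [-0.0, 0.976, 0.216, -0.0]
wrist_force: [-0.3, 0.0, -1.7]
opening: 0.144
grasp_force: 59.4
time_s: 24.4
eef_pos: [0.5061, 0.162, 0.0742]
eef_rot: [-0.0, 0.983, -0.183, 0.0]
wrist_force: [0.6, -0.6, -1.3]
opening: 0.145
grasp_force: 59.3
t 24.4 tcp [0.5061 0.162  0.0742] yaw_y -111.09 z [ 1.e-04  0.e+00 -1.e+00] q [ 0.09  0.25  1.82 -0.    1.07  2.03] F [ 0.6 -0.6 -1.3] open 0.145 grip 59.3
```

```bash
python3 -m pendant '[[0,0,-0.04,0,0,0],[0,0,-0.05,0,0,0],[0,0,-0.05,0,0,0],[0,0,-0.05,0,0,0],[0,0,-0.03,0,0,0],[0,0,0,0,0,0],[0,0,0,0,0,0],[0,0,0,0,0,0],[0,0,0,0,0,0],[0,0,0,0,0,0]]' | grep -v rot
python3 - <<'E'
from h import *
o,c=snap("wrist","w8");np.savez("w8.npz",**c);show(o)
s=np.array([.9336,-.3584]);y=np.array([.3584,.9336]);O=np.array([.4945,.1667])
S=lambda a,b,z:[*(O+a*s+b*y),z]
for n,P in dict(cheekL0=S(.056,.022,.024),cheekL1=S(.098,.022,.024),cheekR0=S(.056,-.022,.024),cheekR1=S(.098,-.022,.024),endwall=S(.1,0,.026),pin=S(-.046,0,.03),tip=[*(np.array(o["eef_pos"][:2])+.0822*s),o["eef_pos"][2]+.0163],disc=S(.075,.092,.08)).items(): print(n,proj(c,P).round(1).tolist())
cv2.imwrite("pics/w8b.png",cv2.resize(c["color"][20:300,100:450],(750,600),interpolation=cv2.INTER_CUBIC))
E
```

```text
time_s: 25.65
eef_pos: [0.5062, 0.1625, 0.0304]
wrist_force: [-0.7, -0.1, -1.8]
opening: 0.146
grasp_force: 59.3
t 25.65 tcp [0.5062 0.1625 0.0304] yaw_y -111.07 z [ 4.e-04  0.e+00 -1.e+00] q [0.09 0.32 1.84 0.   0.98 2.03] F [-0.7 -0.1 -1.8] open 0.146 grip 59.3
cheekL0 [[220.5, 152.2]]
cheekL1 [[217.5, 73.8]]
cheekR0 [[297.4, 152.1]]
cheekR1 [[300.4, 73.7]]
endwall [[259.0, 69.4]]
pin [[258.9, 309.0]]
tip [[258.6, 78.1]]
disc [[15.9, 128.9]]
```

View pics/w8b.png

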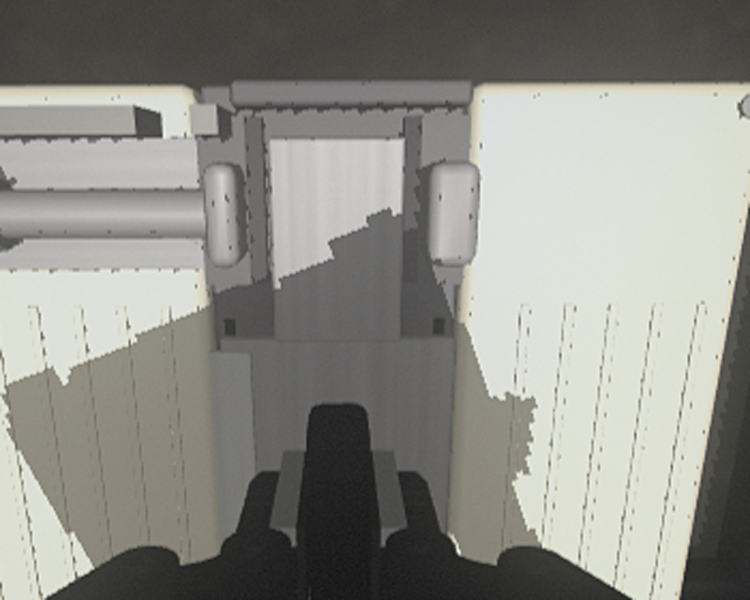

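The wrist view (crop ×2.14) shows the tongue at crop u=270 to 404 and the cheek edges at u≈250 and 420, with the decks symmetric about u≈334. The blade is therefore about 1 mm towards slicer -y and its yaw is right. The tip edge is at crop v=138 where I predicted 124, so I'll check pitch and lengthwise offset numerically.

```bash
python3 - <<'E'
from h import *
from scipy.optimize import least_squares
from bench import ctrl
c=load("w8");g=cv2.GaussianBlur(c["color"].astype(np.float32).mean(2),(3,3),0);p=np.array(ctrl.get_obs()["eef_pos"])
def colgrad(a,b,u0,u1): 
    d=np.diff(g[a:b,u0:u1].mean(1));return a+.5+np.argmax(abs(d)),d[np.argmax(abs(d))]
tipv=colgrad(78,92,235,280);basel=colgrad(168,190,206,222);baser=colgrad(168,186,292,306)
print("tip",tipv,"base",basel,baser)
W={}
for v in(90,95,150,165):
    d=np.diff(g[v,215:260]);l=215.5+np.argmax(abs(d));d=np.diff(g[v,270:305]);r=270.5+np.argmax(abs(d));W[v]=(l,r);print(v,l,r,r-l,(l+r)/2)
a0=np.radians(-21.09);s=np.array([np.cos(a0),np.sin(a0)]);y=np.array([-s[1],s[0]])
def bp(x,lat,sh,pi,dz): # blade point top surface
    X=(x-.013+sh)*np.cos(pi);Z=.0163+dz-(x-.013)*np.sin(pi)
    return [*(p[:2]+X*s+lat*y),p[2]+Z]
def f(k):
    sh,pi=k[:2];dz=k[2];q=proj(c,[bp(.095,0,sh,pi,dz),bp(.05,.022,sh,pi,dz),bp(.05,-.022,sh,pi,dz)])
    r=[q[0,1]-tipv[0],(q[1,1]-basel[0]),(q[2,1]-baser[0])]
    for v,(l,rr) in W.items():
        x=np.interp(v,[q[0,1],q[1,1]],[.095,.05]);e=proj(c,[bp(x,.015,sh,pi,dz),bp(x,-.015,sh,pi,dz)]);r.append((e[1,0]-e[0,0])-(rr-l))
    return r
for fixdz in(0,None):
    h=(lambda k:f([k[0],k[1],0]))if fixdz==0 else f
    r=least_squares(h,[0,0] if fixdz==0 else [0,0,0],x_scale=.01);print(r.x.round(4),np.round(r.fun,1))
E
```

```text
tip (np.float64(84.5), np.float32(30.528717)) base (np.float64(177.5), np.float32(8.59375)) (np.float64(176.5), np.float32(8.016373))
90 224.5 287.5 63.0 256.0
95 225.5 287.5 62.0 256.5
150 227.5 303.5 76.0 265.5
165 227.5 286.5 59.0 257.0
[-0.0019 -0.0595] [ -1.5   0.4   1.4   3.1   3.7 -14.4   1.6]
[0.0081 0.4879 0.0359] [ -0.   -0.5   0.5   0.5   1.7 -10.    7.7]
```

Against the end wall in the same image (v=69.0, predicted 69.4), the blade sits about 2.8 mm towards -x and 0.5 mm towards -y, with no pitch. I'll correct by +2 mm in x, +0.5 mm in y and a touch of yaw, then lower it.

```bash
python3 -m pendant '[[0.01,-0.001,0,0,0,-0.004],[0,0,0,0,0,0],[0,0,-0.02,0,0,0],[0,0,-0.02,0,0,0],[0,0,-0.02,0,0,0],[0,0,-0.02,0,0,0],[0,0,-0.015,0,0,0],[0,0,-0.01,0,0,0],[0,0,-0.01,0,0,0],[0,0,0,0,0,0]]'; python3 -c "
from h import *
from bench import ctrl;show(ctrl.get_obs())"
```

```text
time_s: 26.95
eef_pos: [0.508, 0.1622, 0.0071]
eef_rot: [0.0, 0.983, -0.186, -0.0]
wrist_force: [-0.7, 0.1, -1.9]
opening: 0.145
grasp_force: 59.3
t 26.95 tcp [0.508  0.1622 0.0071] yaw_y -111.43 z [-2.e-04  0.e+00 -1.e+00] q [0.09 0.37 1.84 0.   0.93 2.03] F [-0.7  0.1 -1.9] open 0.145 grip 59.3
```

```bash
python3 -m pendant '[[0,0,-0.005,0,0,0],[0,0,-0.004,0,0,0],[0,0,-0.003,0,0,0],[0,0,0,0,0,0],[0,0,0,0,0,0],[0,0,0,0,0,0],[0,0,0,0,0,0],[0,0,0,0,0,0],[0,0,0,0,0,0],[0,0,0,0,0,0]]'; python3 -c "
from h import *
from bench import ctrl;show(ctrl.get_obs())"
```

```text
time_s: 28.2
eef_pos: [0.5081, 0.1622, 0.0048]
eef_rot: [0.0, 0.983, -0.186, -0.0]
wrist_force: [-0.7, -0.2, -0.8]
opening: 0.147
grasp_force: 59.5
t 28.2 tcp [0.5081 0.1622 0.0048] yaw_y -111.42 z [-0. -0. -1.] q [ 0.09  0.37  1.84 -0.    0.93  2.03] F [-0.7 -0.2 -0.8] open 0.147 grip 59.5
```

```bash
python3 -m pendant '[[0,0,0,0,0,0],[0,0,0,0,0,0],[0,0,0,0,0,0],[0,0,0,0,0,0],[0,0,0.05,0,0,0],[0,0,0.1,0,0,0],[0,0,0.15,0,0,0],[0,0,0.15,0,0,0],[0,0,0,0,0,0],[0,0,0,0,0,0]]' -0.3; python3 - <<'E'
from h import *
o,c=snap("wrist","w9");np.savez("w9.npz",**c);show(o)
g=cv2.GaussianBlur(c["color"].astype(np.float32).mean(2),(3,3),0)
s=np.array([.9336,-.3584]);y=np.array([.3584,.9336]);O=np.array([.4945,.1667])
S=lambda a,b,z:[*(O+a*s+b*y),z]
P=lambda *a:proj(c,S(*a)).round(1).tolist()[0]
print("pred tip",P(.095,0,.021),"wall",P(.1,0,.026),"shoulder",P(.05,.02,.021),"pin top",P(-.046,0,.03),"disc",P(.075,.09,.08),P(.075,.08,.08))
u=255
for n,(a,b,u0,u1) in dict(tip=(90,135,250,262),shoulderL=(150,190,238,243)).items():
    d=np.diff(g[a:b,u0:u1].mean(1));i=np.argsort(-abs(d))[:6];print(n,[(a+.5+k,round(float(d[k]),1)) for k in sorted(i)])
im=c["color"];hs=cv2.cvtColor(im,cv2.COLOR_BGR2HSV)
E
```

```text
time_s: 29.45
eef_pos: [0.5077, 0.1622, 0.0946]
eef_rot: [0.0, 0.983, -0.186, -0.0]
wrist_force: [-0.7, -0.1, 0.2]
opening: 0.347
grasp_force: 0.0
t 29.45 tcp [0.5077 0.1622 0.0946] yaw_y -111.42 z [-2.e-04  0.e+00 -1.e+00] q [0.09 0.22 1.81 0.   1.11 2.03] F [-0.7 -0.1  0.2] open 0.347 grip 0.0
pred tip [258.3, 86.4] wall [258.3, 78.9] shoulder [233.4, 146.6] pin top [259.4, 260.0] disc [104.0, 121.0] [121.2, 120.8]
tip [(np.float64(111.5), -8.4), (np.float64(112.5), -16.5), (np.float64(113.5), -20.1), (np.float64(114.5), -20.4), (np.float64(115.5), -17.7), (np.float64(116.5), -10.7)]
shoulderL [(np.float64(150.5), 0.9), (np.float64(168.5), -0.6), (np.float64(169.5), -0.6), (np.float64(183.5), -0.4), (np.float64(187.5), -0.4), (np.float64(188.5), -0.5)]
```

I've used all ten picture views, so from here I'm working from numbers only: checking the seating and locating the disc.

```bash
python3 - <<'E'
from h import *
c=load("w9");g=c["color"].astype(np.float32).mean(2)
print("col",[(v,int(g[v,250:262].mean())) for v in range(72,100,1)])
print("L",[int(x) for x in g[148,222:250]],"row120",[int(x) for x in g[100,215:300]])
A=g[84:160:3,70:160:3]/10
for i,r in enumerate(A.astype(int)):print(84+3*i,' '.join('%2d'%x for x in r))
t=load("top");G=t["color"].astype(np.float32).mean(2)
print("top u120..145 v168..196");
for v in range(168,196):print(v,' '.join('%2d'%x for x in (G[v,116:148]/10).astype(int)))
E
```

```text
col [(72, 130), (73, 137), (74, 137), (75, 136), (76, 137), (77, 129), (78, 106), (79, 86), (80, 105), (81, 137), (82, 141), (83, 140), (84, 140), (85, 140), (86, 140), (87, 132), (88, 138), (89, 190), (90, 217), (91, 213), (92, 212), (93, 213), (94, 212), (95, 212), (96, 212), (97, 212), (98, 212), (99, 212)]
L [90, 98, 98, 100, 98, 97, 98, 95, 99, 99, 98, 97, 97, 97, 97, 98, 94, 107, 104, 108, 107, 109, 107, 105, 107, 107, 106, 105] row120 [141, 155, 165, 166, 166, 157, 147, 124, 87, 90, 134, 131, 93, 115, 112, 114, 112, 87, 123, 144, 141, 141, 118, 187, 210, 210, 211, 212, 208, 205, 208, 208, 209, 209, 204, 208, 213, 216, 215, 215, 212, 209, 211, 213, 214, 211, 212, 212, 211, 212, 212, 212, 214, 212, 211, 208, 207, 211, 214, 216, 217, 182, 117, 145, 118, 108, 109, 110, 110, 98, 97, 90, 89, 95, 139, 156, 164, 174, 173, 171, 171, 172, 173, 176, 177]
84  6  6  7  7  7  7  7  7  7  7  7 15 21 16 16 16 16 16 16 16 16 16 16 16 16 17 17 17 17 17
87  7  7  7  7  7  7  7  7  7  7  7  9 22 16 16 16 16 16 16 16 16 16 16 17 16 17 17 17 17 17
90  7  7  7  7  7  7  7  7  7  7  7  7 20 17 15 14 
[... 4324 characters left out ...]

189  7  7  7  7  7  7  8  8  8  7  7 15 24 25 25 25 25 24 24 24 23 22 23 23 23 23 22 20 19 18 19 21
190  7  7  7  7  7  7  8  8  7  7  9 22 25 25 25 25 25 25 25 25 24 24 23 22 22 23 23 23 22 19 20 20
191  7  7  7  7  7  7  8  7  8  8 15 24 25 24 25 25 24 25 25 25 25 25 24 23 24 24 23 23 23 23 23 22
192  8  7  7  7  7  7  8  8  8  9 22 25 25 24 25 24 24 25 25 25 25 25 25 25 25 25 24 24 22 22 23 23
193  8  7  7  7  7  7  7  7  8 15 24 25 24 25 25 24 24 25 25 25 25 25 25 25 25 25 25 24 23 24 24 23
194  7  7  7  7  7  7  7  7  9 22 24 24 24 25 25 25 25 25 25 25 25 25 25 25 25 25 25 25 25 25 25 24
195  7  7  7  7  7  7  7  8 15 24 24 24 25 25 25 25 25 25 25 24 25 25 25 25 25 25 25 25 25 25 25 25
```

```bash
python3 - <<'E'
from h import *
c=load("w9");g=c["color"].astype(np.float32).mean(2)
s=np.array([.9336,-.3584]);y=np.array([.3584,.9336]);O=np.array([.4945,.1667])
S=lambda a,b,z:[*(O+a*s+b*y),z]
for b in(.07,.075,.08,.085,.09,.095):print(b,"top",proj(c,S(.075,b,.091)).round(1).tolist(),"fwd",proj(c,S(.086,b,.08)).round(1).tolist(),"back",proj(c,S(.064,b,.08)).round(1).tolist(),"x+5,top",proj(c,S(.08,b,.091)).round(1).tolist())
for v in range(98,142,2):print(v,' '.join('%2d'%x for x in (g[v,84:136]/10).astype(int)))
E
```

```text
0.07 top [[130.8, 122.3]] fwd [[136.0, 101.0]] back [[140.6, 139.7]] x+5,top [[129.6, 112.9]]
0.075 top [[121.7, 122.3]] fwd [[127.2, 101.1]] back [[132.2, 139.7]] x+5,top [[120.4, 112.9]]
0.08 top [[112.6, 122.4]] fwd [[118.5, 101.1]] back [[123.8, 139.8]] x+5,top [[111.2, 113.0]]
0.085 top [[103.4, 122.5]] fwd [[109.7, 101.2]] back [[115.3, 139.9]] x+5,top [[102.0, 113.1]]
0.09 top [[94.3, 122.6]] fwd [[101.0, 101.3]] back [[106.9, 139.9]] x+5,top [[92.8, 113.1]]
0.095 top [[85.2, 122.6]] fwd [[92.3, 101.3]] back [[98.5, 140.0]] x+5,top [[83.6, 113.2]]
98  7  7  7  7  7  7  8  7  7  7  7  7  7  7  7  7  7  7  7  7  7 13 19 18 18 18 18 18 18 18 18 17 16 17 18 18 18 18 18 18 18 18 18 18 18 19 19 19 19 19 19 19
100  7  7  7  7  7  7  7  7  7  7  7  7  8  8  8  8  8  9  8  8  8  9 11 10 10 10 10 10  9  9  8  8  8  8 13 15 13 18 18 18 18 18 19 19 19 19 19 19 17 16 14 12
102  7  7  7  7  7  7  7  7  9 10 11 12 12 12 12 12 12 11 11 12 11 11 11 11 10  9  9  8  8  8  8  8  8  8  8  8  7  9 18 19 18 18 18 18 18 19 15 10 11 11 11 11
104  7  7  7  7  7  7  8 13 14 14 14 14 14 13 13 13 13 13 13
[... 2279 characters left out ...]
  8  8  8  8  8 11 15 17 19 18 18 18 18 18 18 18 18 18 18 18
134  8  8  7  8  8  8  7  7  7  7 11 13 13 13 14 14 14 14 14 14 14 14 14 14 14 14 13 10  8  8  8  9  8  8  8  8 10 17 18 18 18 18 18 18 18 18 19 19 19 19 19 19
136  7  7  7  7  7  7  7  7  7  7  7  8 11 12 12 12 12 12 13 13 12 12 13 13 13 13 13 12 10  9  9  8  8  8 10 16 20 21 20 18 16 18 19 21 20 20 20 19 18 19 21 21
138  7  7  7  7  7  7  7  7  7  7  7  7  7  7  8  9 10 10 10 10 10 10 10 10 10 10 10 10 11 11 10 10 14 18 22 22 22 22 22 22 22 22 22 22 22 22 22 22 22 22 22 22
140  7  7  7  7  7  7  7  7  7  7  7  7  7  7  7  7  7  8  7  7  7  8  8  8  8  8  8 10 20 22 22 22 22 22 22 22 22 22 22 22 22 22 22 22 22 22 22 22 22 22 22 22
```

The seating is good: the tip is at v≈88.7, about 1.6 mm back of nominal, and the tongue is centred between the cheeks. The disc is at slicer x≈0.077, y≈0.088, nearly upright, with the bolt at about 0.004. I'll go and grip the disc.

```bash
python3 -m pendant '[[0.09,0.059,0.02,0,0,0],[0.12,0.079,0,0,0,0],[0.12,0.078,0,0,0,0],[0.12,0.078,0,0,0,0],[0,0,0,0,0,0],[0,0,-0.04,0,0,0],[0,0,-0.06,0,0,0],[0,0,-0.06,0,0,0],[0,0,-0.04,0,0,0],[0,0,-0.02,0,0,0]]' 0.0 && python3 -m pendant '[[0,0,0,0,0,0],[0,0,0,0,0,0],[0,0,0,0,0,0],[0,0,0,0,0,0],[0,0,0,0,0,0],[0,0,0,0,0,0],[0,0,0,0,0,0],[0,0,0,0,0,0],[0,0,0,0,0,0],[0,0,0,0,0,0]]' -1
```

```text
time_s: 30.75
eef_pos: [0.5976, 0.2209, 0.0539]
eef_rot: [0.0, 0.983, -0.186, -0.0]
wrist_force: [-0.1, 0.3, -0.2]
opening: 0.501
grasp_force: 0.0
time_s: 32.0
eef_pos: [0.5985, 0.2211, 0.0553]
eef_rot: [-0.0, 0.983, -0.186, 0.0]
wrist_force: [-0.6, -0.9, 5.3]
opening: 0.09
grasp_force: 62.3
```

```bash
python3 -m pendant '[[-0.008,-0.021,0,0,0,0],[-0.016,-0.041,0,0,0,0],[-0.016,-0.041,0,0,0,0],[-0.016,-0.041,0,0,0,0],[-0.016,-0.041,0,0,0,0],[-0.015,-0.041,0,0,0,0],[-0.008,-0.02,0,0,0,0],[0,0,0,0,0,0],[0,0,0,0,0,0],[0,0,0,0,0,0]]'; python3 - <<'E'
from h import *
from bench import ctrl
o=ctrl.get_obs();show(o)
s=np.array([.9336,-.3584]);y=np.array([.3584,.9336]);d=np.array(o["eef_pos"][:2])-[.4945,.1667];print("slicer xy",d@s,d@y)
E
```

```text
time_s: 33.25
eef_pos: [0.5805, 0.1742, 0.0554]
eef_rot: [-0.003, 0.983, -0.186, 0.002]
wrist_force: [5.2, 12.1, 0.8]
opening: 0.093
grasp_force: 61.8
t 33.25 tcp [0.5805 0.1742 0.0554] yaw_y -111.44 z [ 0.0042  0.0043 -1.    ] q [0.09 0.42 1.64 0.   1.08 2.04] F [ 5.2 12.1  0.8] open 0.093 grip 61.8
slicer xy 0.07762172624029584 0.037836308791073116
```

The bolt is on its stop: TCP at slicer y=0.038 with about 13 N of reaction. Now I'll swing the handle down along its arc, with the disc pivoting in the pads.

```bash
python3 -m pendant '[[0.0345,-0.0133,-0.0047,0,0,0],[0.0336,-0.0129,-0.01,0,0,0],[0.0317,-0.0122,-0.0155,0,0,0],[0.0294,-0.0113,-0.0205,0,0,0],[0.0261,-0.01,-0.025,0,0,0],[0.0224,-0.0086,-0.029,0,0,0],[0.0182,-0.007,-0.032,0,0,0],[0.0135,-0.0052,-0.0345,0,0,0],[0.0084,-0.0032,-0.0365,0,0,0],[0.0028,-0.0011,-0.025,0,0,0]]'; python3 - <<'E'
from h import *
from bench import ctrl
o=ctrl.get_obs();show(o)
s=np.array([.9336,-.3584]);y=np.array([.3584,.9336]);d=np.array(o["eef_pos"][:2])-[.4945,.1667];print("slicer xy",d@s,d@y)
E
```

```text
time_s: 34.5
eef_pos: [0.6321, 0.155, 0.0142]
eef_rot: [-0.003, 0.982, -0.187, 0.009]
wrist_force: [9.3, 4.3, 14.0]
opening: 0.096
grasp_force: 74.9
t 34.5 tcp [0.6321 0.155  0.0142] yaw_y -111.5 z [ 0.0184  0.0017 -0.9998] q [0.06 0.55 1.54 0.   1.03 2.  ] F [ 9.3  4.3 14. ] open 0.096 grip 74.9
slicer xy 0.13265713371439042 0.038364208933930825
```

```bash
python3 -m pendant '[[0,0,0,0,0,0],[-0.01,0.004,-0.01,0,0,0],[-0.01,0.004,-0.01,0,0,0],[0,0,-0.01,0,0,0],[0,0,0,0,0,0],[0,0,0,0,0,0],[0,0,0,0,0,0],[0,0,0,0,0,0],[0,0,0,0,0,0],[0,0,0,0,0,0]]'; python3 - <<'E'
from h import *
from bench import ctrl
o=ctrl.get_obs();show(o)
s=np.array([.9336,-.3584]);y=np.array([.3584,.9336]);d=np.array(o["eef_pos"][:2])-[.4945,.1667];print("slicer xy",d@s,d@y)
E
```

```text
time_s: 35.75
eef_pos: [0.633, 0.1548, 0.0112]
eef_rot: [-0.002, 0.982, -0.187, 0.014]
wrist_force: [21.7, -3.2, 20.2]
opening: 0.089
grasp_force: 80.9
t 35.75 tcp [0.633  0.1548 0.0112] yaw_y -111.51 z [ 2.810e-02 -3.000e-04 -9.996e-01] q [ 0.06  0.55  1.55 -0.    1.01  2.01] F [21.7 -3.2 20.2] open 0.089 grip 80.9
slicer xy 0.13359191978231577 0.03850170828465465
```

```bash
python3 -m pendant '[[0,0,0,0,0,0],[0,0,0,0,0,0],[0,0,0,0,0,0],[0,0,0,0,0,0],[0,0,0,0,0,0],[0,0,0,0,0,0],[0,0,0,0,0,0],[0,0,0,0,0,0],[0,0,0,0,0,0],[0,0,0,0,0,0]]' -0.4; python3 - <<'E'
from h import *
from bench import ctrl
o=ctrl.get_obs();show(o)
s=np.array([.9336,-.3584]);y=np.array([.3584,.9336]);O=np.array([.4945,.1667]);d=np.array(o["eef_pos"][:2])-O;print("slicer xy",d@s,d@y)
o,c=snap("wrist");np.savez("w10.npz",**c);g=c["color"].astype(np.float32).mean(2)
S=lambda a,b,z:[*(O+a*s+b*y),z]
P=lambda *a:proj(c,S(*a)).round(0).tolist()[0]
print("disc",P(.125,.038,.03),P(.136,.033,.03),P(.136,.043,.03),"wall",P(.1,0,.026))
for v in range(120,250,4):print(v,' '.join('%2d'%x for x in (g[v,190:320:3]/10).astype(int)))
E
```

```text
time_s: 37.0
eef_pos: [0.6192, 0.1565, 0.0023]
eef_rot: [-0.0, 0.983, -0.186, 0.0]
wrist_force: [-0.4, 0.3, 0.3]
opening: 0.301
grasp_force: 0.0
t 37.0 tcp [0.6192 0.1565 0.0023] yaw_y -111.43 z [ 1.e-04  0.e+00 -1.e+00] q [0.06 0.56 1.56 0.   1.02 2.01] F [-0.4  0.3  0.3] open 0.301 grip 0.0
slicer xy 0.1200939370320755 0.035144940176806624
disc [253.0, 241.0] [263.0, 220.0] [243.0, 220.0] wall [324.0, 279.0]
120  9  9  9  9  9  9  9  9  9  9  9  9  9  9  9  9  9  9  9  9  8  9  8  8  8  8  8  5  5  6  6  9  8  9  9  9  9  9  9  8  9  9  9  9
124  9  9  9  9  9  9  9  9  9  9  9  9  9  9  9  9  9  9  9  9  9  8  8  8  8  8  5  5  6  5  6  6  5  9  9  9  8  9  9  9  9  9  8  8
128  9  9  9  9  9  9  9  9  9  9  9  9  9  9  9  9  9  9  9  9  9  9  7  5  5  5  6  5  5  5  6  6  6  6  6  9  9  9  9  9  9  8  8  8
132  9  9  9  9  9  9  9  9  9  9  9  9  9  9  9  9  9  9  9  9  8  5  5  5  5  5  6  5  5  5  5  5  6  6  6  9  9  9  9  9  9  8  8  8
136  9  9  9  9  9  9  9  9  9  9  9  9  9  9  9  9  9  9  9  8  9  9  6  5  5  5  5  5  5  5  5  6  6  5  6  6  5  9  8  8  8  8  8  8
140  9
[... 3101 characters left out ...]
 5  5  5  5  5  5  5
232  5  5  5  5  5  5  5  6  5  5 10 10 10  3  3  5  5  5  5  5  5  5  5  5  6  5  5  5  6  5  5  4  4 10 10 10  5  5  5  5  5  5  5  5
236  6  6  6  5  6  6  5  6  5  9 10 10 10  3  3  5  5  5  5  5  5  5  5  5  5  5  5  5  5  5  5  3  4 10 10 10  8  5  6  5  6  5  6  6
240  6  6  5  5  5  6  5  5  5 10 10 10  9  4  3  5  5  5  5  5  5  5  5  5  5  6  5  5  5  5  5  3  4 10 10 10 10  4  5  5  6  6  6  6
244  6  6  5  5  5  4  4  4  5 10 10 10  4  4  3  5  6  5  5  5  5  5  5  5  5  5  5  5  5  5  6  3  4  5 10 10 10  3  4  4  4  5  5  5
248  6  6  5  5  4  4  4  4 11 10 10 10  4  4  3  5  5  5  5  5  5  5  5  6  6  6  6  6  6  6  6  3  3  4 10 10 10 10  4  4  4  4  6  6
```

```bash
python3 - <<'E'
from h import *
c=load("w10");g=c["color"].astype(np.float32).mean(2)
s=np.array([.9336,-.3584]);y=np.array([.3584,.9336]);O=np.array([.4945,.1667])
S=lambda a,b,z:[*(O+a*s+b*y),z]
for th in(.6,.8,1.0,1.2,1.4,1.5):
    x=.075+.05*np.sin(th);z=.03+.05*np.cos(th);print(th,"ctr",proj(c,S(x,.037,z)).round(0).tolist(),"tip",proj(c,S(x+.011*np.sin(th),.037,z+.011*np.cos(th))).round(0).tolist(),"low",proj(c,S(x+.011*np.cos(th),.037,z-.011*np.sin(th))).round(0).tolist())
for v in range(240,384,4):print(v,' '.join('%2d'%x for x in (g[v,205:320:3]/10).astype(int)))
E
```

```text
0.6 ctr [[255.0, 339.0]] tip [[254.0, 344.0]] low [[255.0, 309.0]]
0.8 ctr [[255.0, 311.0]] tip [[254.0, 308.0]] low [[255.0, 283.0]]
1.0 ctr [[255.0, 287.0]] tip [[254.0, 275.0]] low [[255.0, 263.0]]
1.2 ctr [[255.0, 266.0]] tip [[254.0, 250.0]] low [[255.0, 247.0]]
1.4 ctr [[255.0, 250.0]] tip [[255.0, 231.0]] low [[255.0, 236.0]]
1.5 ctr [[255.0, 244.0]] tip [[255.0, 224.0]] low [[255.0, 233.0]]
240  6  5  5  5 10 10 10  9  4  3  5  5  5  5  5  5  5  5  5  5  6  5  5  5  5  5  3  4 10 10 10 10  4  5  5  6  6  6  6
244  4  4  4  5 10 10 10  4  4  3  5  6  5  5  5  5  5  5  5  5  5  5  5  5  5  6  3  4  5 10 10 10  3  4  4  4  5  5  5
248  4  4  4 11 10 10 10  4  4  3  5  5  5  5  5  5  5  5  6  6  6  6  6  6  6  6  3  3  4 10 10 10 10  4  4  4  4  6  6
252  4  4  4 10 10 10 10  4  4  4 13 13 13 13 13 13 13  5  7  7  7  7  7  7  7  7  3  3  3 10 10 10 10  4  4  4  4  7  7
256  4  4  7 10 10 10  7  4  4  3 13 13 10 10 10  9  9  9  9  7  7  7  7  7  7  7  4  3  4  7 10 10 10  6  4  4  4  4  7
260  4  4 10 10 10 10  4  4  4  4 13 10 11 11 11 11 11 10 10  8  8  8  8  8  8  8  3  4  4  4
[... 2957 characters left out ...]
 4  4  4  4  4  4  4  4  4  4  4  4  4  4  4  4  4  4  4  4  4  4  4  4  4  3  3  4  3  3  3  3
364  3  4  4  3  4  4  3  4  4  4  4  4  4  4  4  4  4  4  4  4  4  4  4  4  4  4  4  4  4  4  4  4  3  3  3  3  3  3  3
368  3  3  3  3  3  4  4  4  4  4  4  4  4  4  3  4  4  4  4  4  4  4  4  4  4  4  3  4  4  3  4  3  3  3  3  3  3  3  3
372  3  4  3  3  4  4  4  3  3  4  4  4  4  4  4  4  4  3  4  4  4  4  4  4  4  3  4  3  4  3  4  3  3  3  3  3  3  3  3
376  3  4  4  3  3  4  4  4  4  3  3  3  4  4  4  4  4  4  4  4  3  4  4  3  3  3  4  4  4  3  3  4  3  3  4  4  3  4  3
380  4  3  4  3  3  4  3  4  4  4  4  3  3  3  3  4  3  4  3  4  3  3  4  3  4  3  4  3  3  3  3  4  4  3  3  3  3  3  3
```

Numbers from the wrist image: the disc occupies u=241 to 261 and v=255 to 306, which fits a handle angle of about 1.1. It is in the notch but not fully down, because the pads slipped. I'll lift, shut the fingers and press the disc down from above.

```bash
python3 -m pendant '[[0,0,0.06,0,0,0],[0,0,0.1,0,0,0],[0,0,0.1,0,0,0],[0,0,0.09,0,0,0],[0,0,0,0,0,0],[0,0,0,0,0,0],[0,0,0,0,0,0],[0,0,0,0,0,0],[0,0,0,0,0,0],[0,0,0,0,0,0]]' -0.4 && python3 -m pendant '[[0.02,0,0,0,0,0],[0.023,0,0,0,0,0],[0,0,0,0,0,0],[0,0,0,0,0,0],[0,0,-0.03,0,0,0],[0,0,-0.03,0,0,0],[0,0,-0.03,0,0,0],[0,0,-0.02,0,0,0],[0,0,0,0,0,0],[0,0,0,0,0,0]]' -1 && python3 -m pendant '[[0,0,-0.015,0,0,0],[0,0,-0.015,0,0,0],[0,0,-0.015,0,0,0],[0,0,-0.015,0,0,0],[0,0,-0.015,0,0,0],[0,0,-0.01,0,0,0],[0,0,0,0,0,0],[0,0,0,0,0,0],[0,0,0,0,0,0],[0,0,0,0,0,0]]'
```

```text
time_s: 38.3
eef_pos: [0.6191, 0.1565, 0.072]
eef_rot: [0.0, 0.983, -0.186, -0.0]
wrist_force: [0.9, 0.2, 0.4]
opening: 0.303
grasp_force: 0.0
time_s: 39.55
eef_pos: [0.628, 0.1565, 0.0504]
eef_rot: [-0.0, 0.983, -0.186, 0.0]
wrist_force: [-0.7, 0.4, 0.2]
opening: -0.002
grasp_force: 0.0
time_s: 40.8
eef_pos: [0.6278, 0.1565, 0.0333]
eef_rot: [-0.0, 0.983, -0.186, -0.0]
wrist_force: [0.3, 0.1, -0.5]
opening: 0.001
grasp_force: 0.0
```

```bash
python3 -m pendant '[[0,0,-0.01,0,0,0],[0,0,-0.01,0,0,0],[0,0,-0.01,0,0,0],[0,0,-0.01,0,0,0],[0,0,-0.005,0,0,0],[0,0,-0.005,0,0,0],[0,0,0,0,0,0],[0,0,0,0,0,0],[0,0,0,0,0,0],[0,0,0,0,0,0]]';python3 -m pendant '[[0,0,-0.005,0,0,0],[0,0,-0.005,0,0,0],[0,0,-0.005,0,0,0],[0,0,-0.005,0,0,0],[0,0,0,0,0,0],[0,0,0,0,0,0],[0,0,0,0,0,0],[0,0,0,0,0,0],[0,0,0,0,0,0],[0,0,0,0,0,0]]'
```

```text
time_s: 42.05
eef_pos: [0.6278, 0.1565, 0.0233]
eef_rot: [-0.0, 0.983, -0.186, -0.0]
wrist_force: [-0.1, -0.5, 0.4]
opening: 0.002
grasp_force: 0.0
time_s: 43.3
eef_pos: [0.6285, 0.1569, 0.0215]
eef_rot: [-0.0, 0.983, -0.186, 0.001]
wrist_force: [-4.2, 0.3, 13.3]
opening: 0.002
grasp_force: 6.7
```

It's resisting firmly at TCP z=0.0215, so the tips are at about 0.04, which is the height of the disc's top when fully down. I'll lift clear and check numerically.

```bash
python3 -m pendant '[[0,0,0.05,0,0,0],[0,0,0.1,0,0,0],[-0.05,0,0.15,0,0,0],[-0.1,0,0.15,0,0,0],[-0.1,0,0.1,0,0,0],[0,0,0,0,0,0],[0,0,0,0,0,0],[0,0,0,0,0,0],[0,0,0,0,0,0],[0,0,0,0,0,0]]'; python3 - <<'E'
from h import *
o,c=snap("wrist");np.savez("w11.npz",**c);show(o);g=c["color"].astype(np.float32).mean(2)
s=np.array([.9336,-.3584]);y=np.array([.3584,.9336]);O=np.array([.4945,.1667])
S=lambda a,b,z:[*(O+a*s+b*y),z]
for th in(1.0,1.1,1.2,1.3,1.4,1.5):
    x=.075+.05*np.sin(th);z=.03+.05*np.cos(th);print(th,"ctr",proj(c,S(x,.038,z)).round(0).tolist(),"tip",proj(c,S(x+.011*np.sin(th),.038,z+.011*np.cos(th))).round(0).tolist(),"low",proj(c,S(x+.011*np.cos(th),.038,z-.011*np.sin(th))).round(0).tolist())
P=lambda *a:proj(c,S(*a)).round(0).tolist()[0]
u0,v0=P(.12,.038,.03);u0=int(u0);v0=int(v0);print("bladetip",P(.0935,0,.021),"wall",P(.1,0,.026),"edge",P(.106,.05,.021))
for v in range(v0-36,v0+40,2):print(v,' '.join('%2d'%x for x in (g[v,u0-30:u0+31:2]/10).astype(int)))
E
```

```text
time_s: 44.55
eef_pos: [0.5777, 0.1564, 0.1286]
eef_rot: [0.0, 0.983, -0.186, -0.0]
wrist_force: [-0.0, 0.2, 0.8]
opening: -0.003
grasp_force: 0.0
t 44.55 tcp [0.5777 0.1564 0.1286] yaw_y -111.43 z [-9.e-04 -1.e-04 -1.e+00] q [ 0.07  0.31  1.62 -0.    1.21  2.01] F [-0.   0.2  0.8] open -0.003 grip 0.0
1.0 ctr [[235.0, 147.0]] tip [[234.0, 137.0]] low [[236.0, 138.0]]
1.1 ctr [[236.0, 143.0]] tip [[235.0, 132.0]] low [[236.0, 136.0]]
1.2 ctr [[236.0, 140.0]] tip [[235.0, 128.0]] low [[237.0, 134.0]]
1.3 ctr [[236.0, 137.0]] tip [[236.0, 125.0]] low [[237.0, 132.0]]
1.4 ctr [[237.0, 135.0]] tip [[236.0, 122.0]] low [[237.0, 132.0]]
1.5 ctr [[237.0, 134.0]] tip [[236.0, 121.0]] low [[238.0, 131.0]]
bladetip [280.0, 166.0] wall [280.0, 160.0] edge [225.0, 153.0]
103  6  6  6  6  6  6  6  6  6  6  6  6  6  6  6  6  6  6  6  6  6  6  6  6  6  6  6  6  6  6  6
105  6  6  6  6  6  6  6  6  6  6  6  6  6  6  6  6  6  6  6  6  6  6  6  6  6  6  6  6  6  6  6
107  6  6  6  7  6  6  6  6  6  6  6  7  7  6  6  6  6  6  6  6  6  6  6  6  6  6  6  6  6  6  7
109  6  6  6  6  6  6  6  7  6  6  6  6
[... 2655 characters left out ...]
  6  7  7  7  7  7  7
165  7  7  7  7  7  7  7  7  7  7  7  6 12  8  9  9  8  7  7  7  7  7  7  7  7  6  7  7  7  7  7
167  8  8  8  8  8  8  8  8  8  8  9  6 10  8  9  9  8  6  8  9  9  8  7  7  7  7  7  7 10 10 10
169  9  9  9  9  9  9  9  9  9  9  9  6 10  9  9  9  8  7  9  9  9  9  7  7  6  7  7  7 10 10 10
171  9  9  9  9  9  9  9  9  9  9  9  6 10  8  9  9  8  7  9  9  9  9  7  7  7  7  7  7  9 10 10
173  9  9  9  9  9  9  9  9  9  9  9  8 10  8  9  9  8  7  8  9  8  9  7  7  7  7  7  7 10 10 10
175 10 10 10 10 10 10 10 10 10 10 10 10 10  8  9  9  9  7  7  7  7  7  7  7  7  7  7  7  9 10 10
177 10 10 10 10 10 10 10 10 10 10 10 10 10  8  9  9  8  7  7  7  8  8  8  7  7  7  7  7 10 10 10
```

The disc now spans v=121 to 147, and predicted tip positions are 121 at 1.5 rad and 125 at 1.3 rad, so the handle is down. One last check of the blade tip, then I'll hand in.

```bash
python3 - <<'E'
from h import *
c=load("w11");g=c["color"].astype(np.float32).mean(2)
print([(v,int(g[v,272:284].mean())) for v in range(154,200,2)])
print([int(x/10) for x in g[176,240:320:2]])
E
```

```text
[(154, 68), (156, 78), (158, 76), (160, 68), (162, 77), (164, 77), (166, 91), (168, 104), (170, 104), (172, 104), (174, 104), (176, 104), (178, 105), (180, 105), (182, 100), (184, 94), (186, 101), (188, 105), (190, 106), (192, 102), (194, 91), (196, 108), (198, 107)]
[8, 7, 7, 7, 7, 7, 7, 7, 7, 7, 7, 7, 10, 10, 10, 10, 10, 10, 10, 10, 10, 10, 10, 10, 10, 10, 10, 10, 8, 7, 7, 8, 8, 9, 9, 9, 9, 9, 20, 22]
```

The tip edge is at v=166, exactly as predicted, with the rod crossing over the tongue.

```bash
python3 -c "
from bench import ctrl
print(ctrl.hand_in())"
```

```text
the job is handed in; nothing more can be done
None
```

I handed the job in at about 45 s of the 64 s limit: the blade is seated over the pin, the bolt is fully across and the handle is down in its notch, all by my own camera and force readings; the hand-in returned no verdict.

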